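# Lock the booster trolley's wheel onto its axle with washer and hairpin clip

### The job

The trolley's wheel is already on its upright axle pin: lay the big flat washer over the pin, flat on the wheel's hub, then slide the hairpin clip's straight leg through the pin's cross hole until the sprung leg snaps over and its bend hugs the pin. The pin has end float, so feel for how high the hole stands and never force the clip against the pin; let go of everything at the end and leave the other things on the bench where they are.

Things in the scene. Friction and masses are not known exactly. Their poses are not given: they have to be found in the camera images.
- trolley: Black tube frame fixed on the bench, a wheel (180 mm across) lying flat on it, a 25 mm steel axle pin upright through the hub. Origin: on the pin's axis at bench level; z up, x along the frame's tube. Hub: 44 mm across, its flat top 92 mm above the origin, 9 mm above the tyre's side. The pin stands 23 to 34 mm above the hub (its end chamfered to 18 mm across, flat).
- axle (a joint): How far the pin is turned in the frame, rad, anticlockwise from above (stiff, 0.35 N m). At 0 its 8 mm cross hole, level, right through and open both sides, points along the trolley's x (a sawn line on the pin's end shows the way). The pin also has end float that is not measured: the hole's centre stands 101 to 112 mm above the trolley's origin, always 14 mm below the pin's flat end; a vertical push under 15 N does not shift it.
- washer_mid (a point): Big flat steel washer, 50 mm outside, 28 mm hole, 5 mm thick, loose, lying flat on the bench. Point: its centre, half-way up (2.5 mm above its underside). z: its axis. (A smaller washer, 36 mm with a 17 mm hole, is a bystander.)
- clip_tail (a point): Hairpin clip of 6 mm round steel wire, loose, flat on the bench (this point 3 mm up). Point: middle of its rigid tail. Clip's x: from tail to tip; y: from straight leg to sprung leg; z up. The tail is two parallel wires 22 mm long along x, at y = -11 and +11 mm from here (28 mm over their outsides), joined by a round bend behind. Clip 111 mm long in all, 25 mm of it behind here.
- clip_bend (a point): Point on the axis of the clip's straight leg that is at the pin's centre when the clip is home: 54 mm ahead (+x) and 11 mm to -y of clip_tail; same axes. The leg runs on straight along x for 32.5 mm past here; its end is cut square, with a 0.4 mm chamfer. The sprung leg's round bend is opposite, at +y.
- clip_leg (a joint): Sprung leg's opening, rad: 0 free, grows as it is spread (hinged 43 mm behind clip_bend, 5.5 N m/rad). Its flare meets the pin with clip_bend some 27 mm short of home; it spreads to 0.12 rad (push 10 to 15 N while moving) until 13 mm short, then closes, pulling the clip on with 2 to 5 N; at home it bears on the pin and the push rises, about 5 N/mm. 20 N is ample; over that is forcing.
- small_washer: Bystander: small steel washer, 36 mm across, 4 mm thick; origin under its centre.
- bolt: Bystander: hexagon bolt with nut, 65 mm long, lying; origin under its middle.
- socket: Bystander: steel socket, 32 mm across, 36 mm tall; origin under its centre.
- spanner: Bystander: open spanner lying on the bench.
- screwdriver: Bystander: screwdriver with red handle lying on the bench.
- spray_can: Bystander: white spray can, 64 mm across, 190 mm tall; origin under its centre.
- grease_tin: Bystander: round tin, 80 mm across, 55 mm tall; origin under its centre.

How it is judged:
By the outcome, as a careful person would: the job done as asked, in the order asked, and still so for the second after the job is handed in, with the robot touching nothing.
It also fails if it takes over 64 s, if anything falls off the work surface, if the arm or the gripper's body presses on something with over 40 N, if the wrist force passes 120 N, or if a joint passes its speed limit or range.

### The arm

A 6-joint arm with a two-finger parallel gripper is mounted at the origin on the work surface. World frame = base frame: x ahead of the robot, y to its left, z up, the work surface at z = 0. Lengths are in m, angles in rad, forces in N, time in s.
With the tool pointing down it reaches from about 0.35 to 0.85 m from the base axis. Payload 8.1 kg.
Tool frame: the origin (TCP) lies midway between the tips of the shut fingers; the grasp point (between the pads) lies 19 mm behind it; x points along the fingers, y is the direction in which the jaws open and shut, and the axes are right-handed (so a half turn about x gives the same grasp; the last joint's range is limited). The gripper opens to 85 mm and grips with 20 to 120 N. Pads are 22 mm wide; open, the fingers measure 114 mm over their backs; the gripper's body (76 mm by 85 mm) begins 54 mm behind the grasp point. The pads swing forward as they close: fully open they stand 13 mm farther back than shut.
Start: joints at [-1.337, 0.13, 1.488, -0, 1.523, -0.085], TCP at [0.188, -0.57, 0.231] pointing down, gripper open.
Joint ranges: [-2.96, 2.96], [-0.89, 2.26], [0.02, 2.5], [-1.34, 4.48], [0, 2.73], [-2.66, 2.66]. Speed limits (rad/s): [2.39, 2.39, 2.79, 3.14, 3.14, 3.14].

### API

Orientations are given as a 3x3 rotation matrix whose columns are the frame's x, y, z axes.
In Python, from bench import manip, optics, workorder gives the robot as it stands.
- The arm moves only by the tool servo_tool, never from a script. Its argument "commands" is one flat list of numbers, 6 for each row, row after row: the shift along the tool's x, y, z in cm, then the turn, a rotation vector about the tool's x, y, z in degrees. A call has 1 to 8 rows; each row is the pose to reach, as a shift and turn from the pose commanded when the call began, along the tool's axes at that moment; what a row does not reach only later rows make up. A row lasts 1/12 s, in which the tool goes at most 41.7 mm and 7.16 degrees, less where a joint would pass 70% of its speed; a pose out of reach is approached as far as the arm can. A call with a gripper value outside its range is refused whole. "fingers" is the opening in per cent of the stroke, from 0 (shut) to 100 (fully open), set as the call begins (left out, the last holds). The fingers move at their own pace and stop on an object; the grip force is fixed at half the most. Time passes only in rows, so rows that repeat a pose let the fingers close. It gives the time, the measured TCP pose, the force and the opening at its end, in the units of the state.
- manip.get_obs(): the state, without advancing time (a new reading comes with each control period).
- optics.get_image(name): name is "side" or "top" or "wrist"; returns a dict with "frame" (480x640x3 uint8, red, green, blue), "intrinsics" (3x3 intrinsics, pixels), "dist" ([k1, k2, p1, p2, k3] as OpenCV has them; the pictures are not rectified), "R" (3x3) and "t" (3): a world point X has camera coordinates R X + t; the wrist camera has in their place "tool_from_camera" (4x4, takes a point from camera to tool coordinates, whose origin is the TCP and whose axes are the tool frame's). Camera axes: x right, y down, z forward; pixel columns grow to the right and rows downward; lengths in m; the calibration is good to about 2 mm. A picture is of the moment at which its call begins: read the wrist's pose just before it. There is no depth.
- workorder.job_done(): hands the job in, once; it reports no verdict.
Trained networks look in the newest picture that a camera, given by its name, has taken for a name from the list of things; names that differ only in an ending like _2 or _b are one class to them, and where a whole thing is asked for, a point or a joint stands for the part that bears it (a point fixed in the world has none). Each returns a list of dicts, best first, with "score" (0 to 1); they miss things now and then, are a little off and sometimes report something else, mostly with a low value. They report only what shows in the picture. A call takes as long as a camera call.
- optics.look_for(camera, target): "xyz" ([x, y, z] in m, in world coordinates, good to about 4 mm: the middle of the surface that is visible of it).
- optics.tip_of(camera, target): "xyz" ([x, y, z] in m, in world coordinates, good to about 4 mm: a listed point, or the origin of a listed thing).
The state is a dict: "time_s": time; "q": joint angles; "joint_velocities": joint speeds; "tau": joint torques, N m; "position": TCP position; "orientation": TCP orientation; "wrist_force": force on the tool from outside, world axes, zero at the start; "wrist_torque": the same for the moment, N m; "finger_gap": opening from 0.0 (shut) to 1.0 (fully open).
Only numpy, scipy, OpenCV 4.12 (cv2) and the standard library are available. Lean on these libraries where they do the work, as an engineer would, in place of code of your own. Each camera call takes 0.05 s, during which the arm holds its last target.

## Working session

There is one attempt and no reset: what is moved stays moved. The work goes in short steps, Python scripts to look and compute and a tool call to move; the robot and the scene stay as the last step left them, time stands still between calls to the robot, and variables do not carry over. Pictures are saved under pics/ and viewed, and the job is handed in when it is done.

Besides the shell and the picture viewer there is one more tool, called in YAML: its name, and indented under it one key for each argument. servo_tool: Moves the arm, as the interface text tells. Its arguments: {"type":"object","properties":{"commands":{"type":"array","items":{"type":"number"}},"fingers":{"type":"number"}},"required":["commands"]}

```bash
mkdir -p pics; ls
cat > h.py <<'E'
import numpy as np, cv2
from bench import manip, optics, workorder
def snap(cam,name,crop=None,scale=1):
    o=manip.get_obs(); im=optics.get_image(cam); f=im["frame"]
    cv2.imwrite(f"pics/{name}_raw.png",f[:,:,::-1])
    if crop: 
        x0,y0,x1,y1=crop; f=f[y0:y1,x0:x1]
    if scale!=1: f=cv2.resize(f,None,fx=scale,fy=scale,interpolation=cv2.INTER_CUBIC)
    cv2.imwrite(f"pics/{name}.png",f[:,:,::-1]); 
    return im,o
def cam(im,o):
    if "R" in im: return np.array(im["R"]),np.array(im["t"])
    T=np.array(im["tool_from_camera"]); W=np.eye(4); W[:3,:3]=o["orientation"]; W[:3,3]=o["position"]
    C=np.linalg.inv(W@T); return C[:3,:3],C[:3,3]
def px2plane(im,o,pts,z):
    R,t=cam(im,o); p=cv2.undistortPoints(np.array(pts,float).reshape(-1,1,2),np.array(im["intrinsics"],float),np.array(im["dist"],float)).reshape(-1,2)
    d=np.c_[p,np.ones(len(p))]@R; c=-R.T@t
    z=np.broadcast_to(z,len(p)); return c+d*((z-c[2])/d[:,2])[:,None]
def proj(im,o,X):
    R,t=cam(im,o); r,_=cv2.Rodrigues(R)
    return cv2.projectPoints(np.array(X,float).reshape(-1,1,3),r,t,np.array(im["intrinsics"],float),np.array(im["dist"],float))[0].reshape(-1,2)
E
python3 - <<'E'
from h import *
for c in ["top","side"]:
    im,o=snap(c,c+"0")
    R,t=cam(im,o); print(c,(-R.T@t).round(3),R.round(2).tolist(),np.array(im["intrinsics"]).round(0).tolist(),np.round(im["dist"],3))
    for n in ["trolley","axle","washer_mid","clip_tail","clip_bend","clip_leg","small_washer","socket"]:
        print(n,"tip",[(np.round(d["xyz"],4).tolist(),round(d["score"],2)) for d in optics.tip_of(c,n)[:2]],"look",[(np.round(d["xyz"],4).tolist(),round(d["score"],2)) for d in optics.look_for(c,n)[:2]])
o=manip.get_obs(); print(o)
E
```

```text
pics
top [ 0.201 -0.013  1.416] [[0.03, -1.0, -0.0], [-0.97, -0.03, -0.24], [0.24, 0.01, -0.97]] [[555.0, 0.0, 330.0], [0.0, 555.0, 242.0], [0.0, 0.0, 1.0]] [0.028 0.    0.    0.    0.   ]
trolley tip [([0.389, -0.0692, 0.0002], 0.65), ([0.595, 0.0524, 0.0009], 0.59)] look [([0.6385, 0.063, 0.0692], 0.79)]Traceback (most recent call last):
  File "<stdin>", line 6, in <module>
ValueError: it knows: bolt, clip_bend, clip_tail, grease_tin, screwdriver, small_washer, socket, spanner, spray_can, trolley, washer_mid
```

Run:
```python
from h import *
for c in ["top","side"]:
    im,o=snap(c,c+"0")
    R,t=cam(im,o); print(c,(-R.T@t).round(3),R.round(2).tolist(),np.array(im["intrinsics"]).round(0).tolist(),np.round(im["dist"],3))
    for n in ["trolley","washer_mid","clip_tail","clip_bend"]:
        print(n,"tip",[(np.round(d["xyz"],4).tolist(),round(d["score"],2)) for d in optics.tip_of(c,n)[:2]])
o=manip.get_obs(); print(o)
```

```text
top [ 0.201 -0.013  1.416] [[0.03, -1.0, -0.0], [-0.97, -0.03, -0.24], [0.24, 0.01, -0.97]] [[555.0, 0.0, 330.0], [0.0, 555.0, 242.0], [0.0, 0.0, 1.0]] [0.028 0.    0.    0.    0.   ]
trolley tip [([0.5947, 0.0538, -0.0002], 0.66)]
washer_mid tip [([0.5109, 0.2756, 0.0015], 0.48)]
clip_tail tip [([0.4735, -0.3058, -0.0012], 0.69), ([0.3889, -0.0691, 0.0006], 0.46)]
clip_bend tip [([0.5259, -0.2975, 0.0022], 0.76), ([0.6567, 0.369, 0.0025], 0.47)]
side [-0.063  0.82   0.632] [[-0.8, -0.6, 0.02], [-0.33, 0.4, -0.85], [0.5, -0.69, -0.52]] [[516.0, 0.0, 325.0], [0.0, 516.0, 235.0], [0.0, 0.0, 1.0]] [-0.049  0.     0.     0.     0.   ]
trolley tip [([0.5907, 0.0541, 0.0019], 0.75)]
washer_mid tip [([0.5103, 0.2757, 0.0061], 0.58)]
clip_tail tip [([0.4708, -0.3107, 0.0034], 0.46)]
clip_bend tip [([0.5278, -0.2942, 0.0055], 0.63)]
{'time_s': 0.65, 'q': array([-1.33738646e+00,  1.30386607e-01,  1.48816812e+00,  1.27366941e-05,
        1.52298252e+00, -8.54129992e-02]), 'joint_velocities': array([-9.69495689e-05,  1.28733897e-03,  6.70378615e-04, -3.15747723e-04,
        5.95213741e-05, -1.93721253e-03]), 'tau': array([ 1.39505744e-03, -5.69057643e+01, -5.00688922e+01, -3.48044341e-04,
        1.26794239e-03,  1.63965643e-05]), 'position': array([ 0.18809381, -0.56978307,  0.23131775]), 'orientation': array([[ 2.51917895e-05,  3.13448385e-01, -9.49605239e-01],
       [-5.09586061e-05, -9.49605237e-01, -3.13448385e-01],
       [-9.99999998e-01,  5.62868850e-05, -7.94936252e-06]]), 'wrist_force': array([-0.27990375, -0.15857407,  0.48776845]), 'wrist_torque': array([-0.00790943, -0.00759001,  0.01859337]), 'finger_gap': 0.9997265731914643}
```

View pics/top0.png

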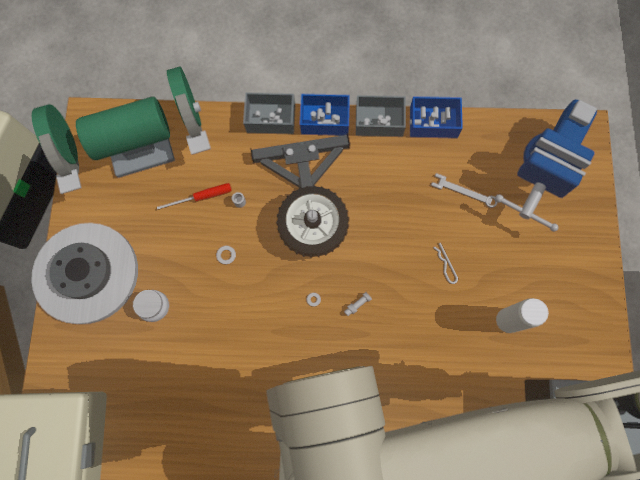

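View pics/side0.png

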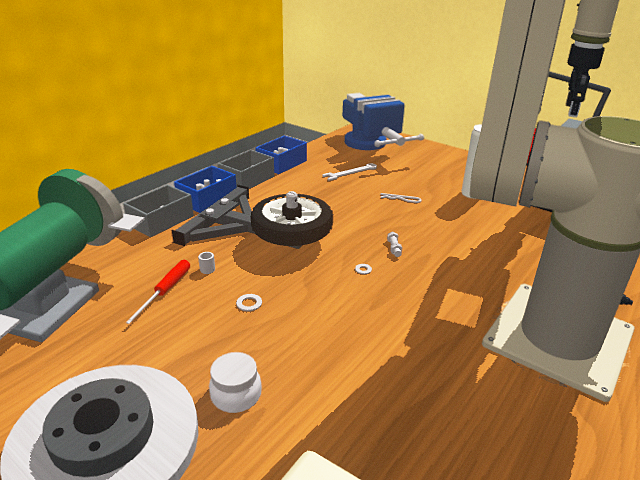

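```bash
cat >> h.py <<'E'
from scipy.spatial.transform import Rotation as Ro
def Rdown(yaw):  # tool y axis at world angle yaw (deg), x down
    y=np.array([np.cos(np.radians(yaw)),np.sin(np.radians(yaw)),0]); x=np.array([0,0,-1.]); return np.c_[x,y,np.cross(x,y)]
def delta(p,yaw,p0=None,R0=None):
    o=manip.get_obs(); p0=o["position"] if p0 is None else np.array(p0); R0=o["orientation"] if R0 is None else R0
    s=R0.T@(np.array(p)-p0)*100; r=np.degrees(Ro.from_matrix(R0.T@Rdown(yaw)).as_rotvec()); print("from",p0.round(4),"shift cm",s.round(3),"turn",r.round(2)); return s,r
E
python3 - <<'E'
from h import *
o=manip.get_obs(); im=optics.get_image("wrist"); print(np.round(im["tool_from_camera"],3),np.round(im["intrinsics"]))
print(np.degrees(np.arctan2(*o["orientation"][[1,0],1])))
delta([0.49,-0.30,0.3],-71.7+0)
delta([0.49,-0.30,0.3],-71.7+50)
E
```

```text
[[ 0.    -0.286  0.958 -0.143]
 [ 1.     0.    -0.     0.001]
 [-0.     0.958  0.286 -0.072]
 [ 0.     0.     0.     1.   ]] [[385.   0. 317.]
 [  0. 385. 236.]
 [  0.   0.   1.]]
-71.7328303987937
from [ 0.1881 -0.5698  0.2314] shift cm [ -6.867 -16.158 -37.128] turn [-0.03  0.   -0.01]
from [ 0.1881 -0.5698  0.2314] shift cm [ -6.867 -16.158 -37.128] turn [-5.003e+01  1.000e-02 -1.000e-02]
```

servo_tool:
  commands: [-4, 0, 0, 0, 0, 0, -5, -4, -9, 0, 0, 0, -5, -16, -37, -5.7, 0, 0, -5, -16, -37, -5.7, 0, 0, -5, -16, -37, -5.7, 0, 0, -5, -16, -37, -5.7, 0, 0, -5, -16, -37, -5.7, 0, 0, -5, -16, -37, -5.7, 0, 0]

```text
time_s: 1.37
position: [0.4069, -0.3745, 0.2798]
orientation: [[0.0, 0.406, -0.914], [-0.001, -0.914, -0.406], [-1.0, 0.001, -0.0]]
wrist_force: [0.5, -1.0, -0.4]
finger_gap: 0.998
```

servo_tool:
  commands: [3, -6.5, -15.5, 0, 0, 0, 3, -6.5, -15.5, 0, 0, 0, 3, -6.5, -15.5, 0, 0, 0, 3, -6.5, -15.5, 0, 0, 0, 3, -6.5, -15.5, 0, 0, 0]

```text
time_s: 1.78
position: [0.5241, -0.2478, 0.2478]
orientation: [[-0.0, 0.411, -0.912], [0.003, -0.912, -0.411], [-1.0, -0.003, -0.001]]
wrist_force: [0.2, 0.3, 0.0]
finger_gap: 1.001
```

Run:
```python
from h import *
im,o=snap("wrist","w1"); print(o["position"],o["joint_velocities"].round(2),o["time_s"])
for n in ["clip_tail","clip_bend"]:
    d=optics.tip_of("wrist",n); print(n,[(np.round(k["xyz"],4).tolist(),round(k["score"],2)) for k in d[:2]])
    if d: print(proj(im,o,[d[0]["xyz"]]))
```

```text
[ 0.52406769 -0.24784811  0.2477571 ] [ 0.    0.02 -0.02 -0.05  0.01 -0.02] 1.7833
clip_tail [([0.4746, -0.3059, 0.0058], 0.57)]
[[347.66633211 260.37924979]]
clip_bend [([0.5229, -0.2955, 0.0013], 0.58)]
[[358.39101993 215.08986551]]
```

View pics/w1.png

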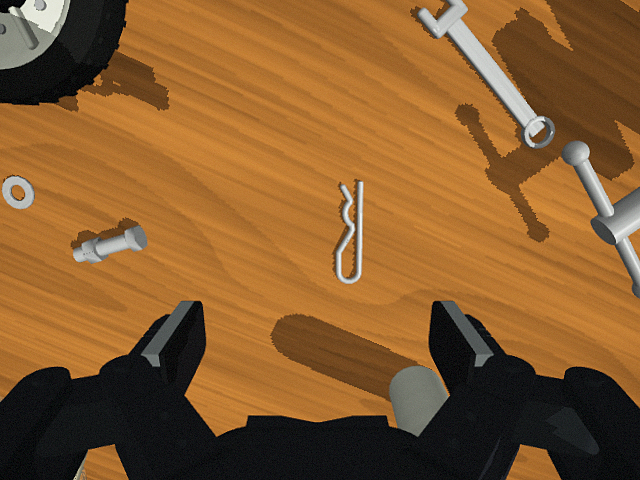

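Run:
```python
from h import *
delta([0.585,0.06,0.25],-20)
o=manip.get_obs(); im=optics.get_image("wrist");print(px2plane(im,o,[(360,185),(358,270),(348,282)],[.003,.003,.003]).round(4))
```

```text
from [ 0.5211 -0.2533  0.2494] shift cm [ -0.075 -25.997 -18.613] turn [-4.593e+01  4.000e-02  2.000e-02]
[[ 0.5486 -0.2897  0.003 ]
 [ 0.4644 -0.3281  0.003 ]
 [ 0.4473 -0.3242  0.003 ]]
```

servo_tool:
  commands: [0, -26, -18.6, -45.9, 0, 0, 0, -26, -18.6, -45.9, 0, 0, 0, -26, -18.6, -45.9, 0, 0, 0, -26, -18.6, -45.9, 0, 0, 0, -26, -18.6, -45.9, 0, 0, 0, -26, -18.6, -45.9, 0, 0, 0, -26, -18.6, -45.9, 0, 0, 0, -26, -18.6, -45.9, 0, 0]

```text
time_s: 2.65
position: [0.5857, 0.0609, 0.2504]
orientation: [[0.002, 0.94, -0.342], [0.001, -0.342, -0.94], [-1.0, 0.001, -0.001]]
wrist_force: [0.5, -0.3, -0.7]
finger_gap: 1.001
```

Run:
```python
from h import *
optics.get_image("wrist");optics.get_image("wrist")
im,o=snap("wrist","w2"); print(o["position"],o["joint_velocities"].round(2),o["time_s"])
for n in ["trolley"]:
    d=optics.tip_of("wrist",n); print(n,[(np.round(k["xyz"],4).tolist(),round(k["score"],2)) for k in d[:2]])
```

```text
[0.58576068 0.06188575 0.25011462] [-0.07 -0.02  0.02 -0.04  0.01 -0.05] 2.75
trolley [([0.591, 0.0483, -0.0006], 0.85)]
```

View pics/w2.png

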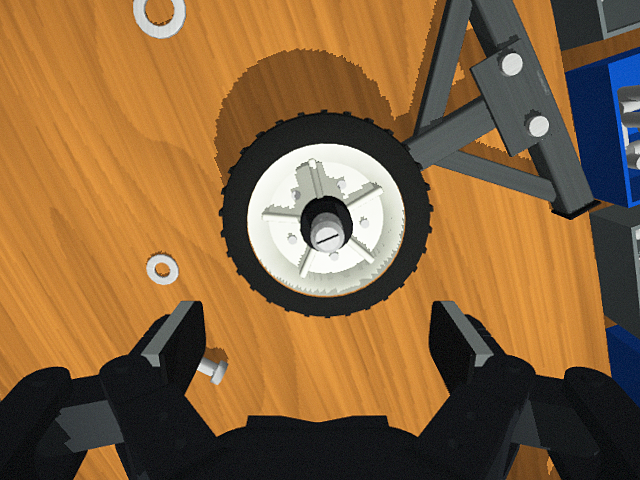

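Run:
```python
import cv2
f=cv2.imread("pics/w2_raw.png")[180:270,280:375]
cv2.imwrite("pics/w2c.png",cv2.resize(f,None,fx=6,fy=6,interpolation=cv2.INTER_CUBIC))
```

```text
(no output)
```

View pics/w2c.png

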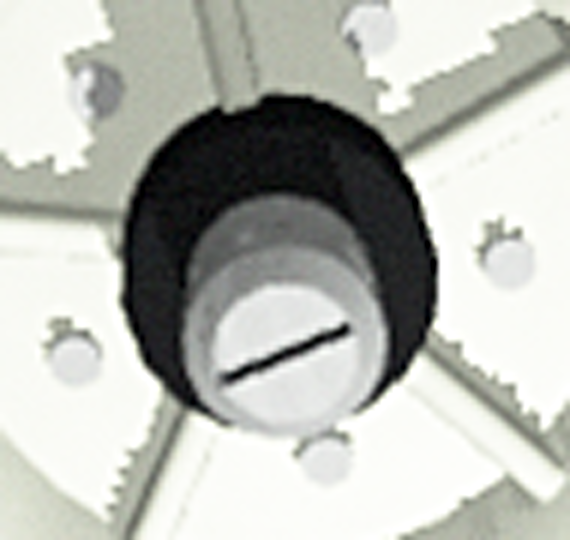

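```bash
python3 - <<'E'
from h import *
im,o=snap("wrist","w3")
for z in (.115,.12,.126):
    a=px2plane(im,o,[(317.5,243.3),(338,234.5),(327.75,238.8)],z); d=a[1]-a[0]; print(a.round(4).tolist(),np.degrees(np.arctan2(d[1],d[0])),np.linalg.norm(d))
print(o["position"],px2plane(im,o,[(326.6,224.5)],.092))
print("tin",px2plane(im,o,[(160,10)],.005))
o["time_s"]
E
python3 - <<'E'
import cv2
f=cv2.imread("pics/w3_raw.png")[180:270,280:375]
cv2.imwrite("pics/w3c.png",cv2.resize(f,None,fx=6,fy=6,interpolation=cv2.INTER_CUBIC))
E
```

```text
[[0.5805, 0.0425, 0.115], [0.5973, 0.0437, 0.115], [0.5889, 0.0432, 0.115]] 4.082775895458894 0.016885582195810385
[[0.581, 0.044, 0.12], [0.5975, 0.0452, 0.12], [0.5893, 0.0447, 0.12]] 4.082775895458846 0.016581433952566338
[[0.5816, 0.0458, 0.126], [0.5978, 0.047, 0.126], [0.5898, 0.0465, 0.126]] 4.082775895458867 0.01621645606067335
[0.5854767  0.0583516  0.24996669] [[0.59035483 0.04804096 0.092     ]]
tin [[0.51022389 0.27002792 0.005     ]]
```

View pics/w3c.png

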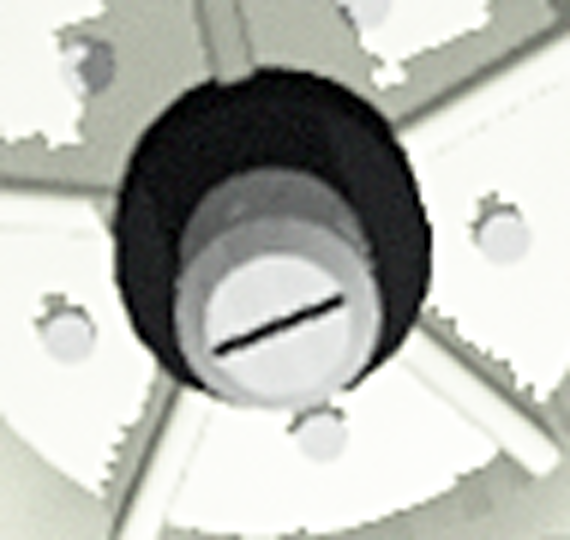

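Run:
```python
from h import *
im=optics.get_image("wrist") ; o={"position":np.array([0.5854767,0.0583516,0.24996669]),"orientation":manip.get_obs()["orientation"]}
for z in (.115,.12,.126):
    a=px2plane(im,o,[(315.8,238.7),(337.2,229.7),(326.5,234.2)],z); d=a[1]-a[0]; print(a[2].round(4).tolist(),np.degrees(np.arctan2(d[1],d[0])))
print(px2plane(im,o,[(325.5,217.2)],.092).round(4))
o=manip.get_obs(); print(o["position"],o["time_s"])
delta([0.510,0.265,0.16],20)
```

```text
[0.5892, 0.0469, 0.115] 3.4565183984298127
[0.5896, 0.0484, 0.12] 3.456518398429853
[0.5901, 0.0501, 0.126] 3.45651839842989
[[0.5915 0.0541 0.092 ]]
[0.58538029 0.05735891 0.24983387] 2.95
from [0.5854 0.0574 0.2498] shift cm [  8.967 -14.271 -16.87 ] turn [-4.027e+01  4.000e-02 -2.000e-02]
```

servo_tool:
  commands: [0, -4, -4, -7, 0, 0, 3, -14.3, -16.9, -40, 0, 0, 6, -14.3, -16.9, -40, 0, 0, 9, -14.3, -16.9, -40, 0, 0, 9, -14.3, -16.9, -40, 0, 0, 9, -14.3, -16.9, -40, 0, 0, 9, -14.3, -16.9, -40, 0, 0, 9, -14.3, -16.9, -40, 0, 0]

```text
time_s: 3.62
position: [0.508, 0.2666, 0.1577]
orientation: [[-0.003, 0.94, 0.34], [-0.002, 0.34, -0.94], [-1.0, -0.003, 0.001]]
wrist_force: [0.7, 0.1, 0.1]
finger_gap: 1.001
```

servo_tool:
  commands: [0, 0, 0, 0, 0, 0, 0, 0, 0, 0, 0, 0, 0, 0, 0, 0, 0, 0]
  fingers: 76

```text
time_s: 3.87
position: [0.5108, 0.2661, 0.161]
orientation: [[0.002, 0.941, 0.337], [0.001, 0.337, -0.941], [-1.0, 0.002, 0.0]]
wrist_force: [0.3, -0.4, -0.2]
finger_gap: 0.762
```

Run:
```python
from h import *
im,o=snap("wrist","w4"); print(o["position"],o["joint_velocities"].round(2),o["time_s"])
d=optics.tip_of("wrist","washer_mid"); print([(np.round(k["xyz"],4).tolist(),round(k["score"],2)) for k in d[:2]])
print(proj(im,o,[d[0]["xyz"]]) if d else 0)
```

```text
[0.51081032 0.2660966  0.16098615] [ 0.  0.  0.  0. -0.  0.] 3.8667
[([0.507, 0.2712, 0.0057], 0.77)]
[[314.52889825 208.31436453]]
```

View pics/w4.png

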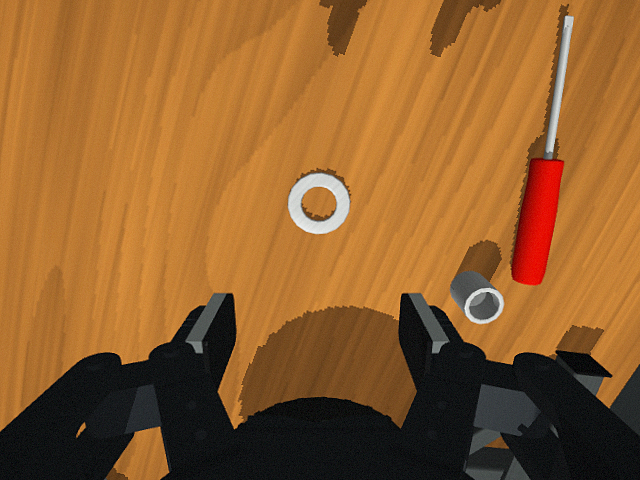

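```bash
cat >> h.py <<'E'
def washfit(im,o,box,z,thr=150,sat=60):
    f=im["frame"]; x0,y0,x1,y1=box
    hsv=cv2.cvtColor(f,cv2.COLOR_RGB2HSV); m=((hsv[...,1]<sat)&(hsv[...,2]>thr)).astype(np.uint8); k=np.zeros_like(m); k[y0:y1,x0:x1]=m[y0:y1,x0:x1]
    cs,_=cv2.findContours(k,cv2.RETR_EXTERNAL,cv2.CHAIN_APPROX_NONE); c=max(cs,key=cv2.contourArea).reshape(-1,2).astype(float)
    P=px2plane(im,o,c,z)[:,:2]
    A=np.c_[2*P,np.ones(len(P))]; s=np.linalg.lstsq(A,(P**2).sum(1),rcond=None)[0]; return s[:2],np.sqrt(s[2]+s[:2]@s[:2])
E
python3 - <<'E'
from h import *
im,o=snap("wrist","w5")
c,r=washfit(im,o,(270,155,370,250),.005); print(c.round(4),r)
for y in (20,): delta([c[0],c[1],0.06],y)
E
```

```text
[0.5087 0.2754] 0.023983443189677846
from [0.5101 0.2666 0.1604] shift cm [10.037  0.148 -0.875] turn [-0.23  0.   -0.08]
```

servo_tool:
  commands: [4, 0.15, -0.87, 0, 0, 0, 8, 0.15, -0.87, 0, 0, 0, 11, 0.15, -0.87, 0, 0, 0, 12.5, 0.15, -0.87, 0, 0, 0, 12.5, 0.15, -0.87, 0, 0, 0, 12.5, 0.15, -0.87, 0, 0, 0]

```text
time_s: 4.52
position: [0.5073, 0.2756, 0.0341]
orientation: [[-0.002, 0.941, 0.339], [-0.001, 0.339, -0.941], [-1.0, -0.002, 0.0]]
wrist_force: [-0.5, 0.7, 0.9]
finger_gap: 0.755
```

Run:
```python
from h import *
im,o=snap("wrist","w6");print(o["position"],o["wrist_force"],o["orientation"].round(3).tolist())
c,r=washfit(im,o,(200,150,420,450),.005); print(c.round(4),r)
snap("side","s6",(190,230,350,350),5)
delta([c[0],c[1],0.06],20)
```

```text
[0.50726105 0.27559279 0.03405279] [-0.49950865  0.66148875  0.88558613] [[-0.002, 0.941, 0.339], [-0.001, 0.339, -0.941], [-1.0, -0.002, 0.0]]
[0.5088 0.2757] 0.024009921616241048
from [0.5093 0.2766 0.0367] shift cm [-2.333 -0.076  0.067] turn [-0.15 -0.01 -0.18]
```

View pics/w6.png

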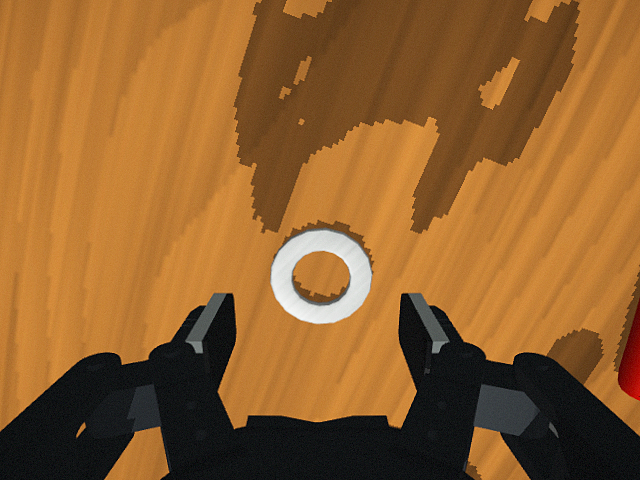

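View pics/s6.png

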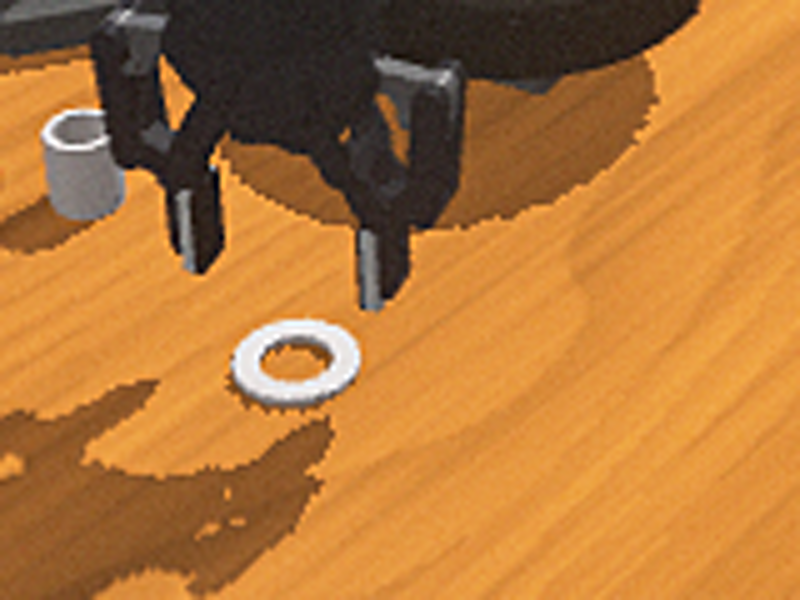

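Run:
```python
from h import *
R=np.array([[0.002, 0.941, 0.337], [0.001, 0.337, -0.941], [-1.0, 0.002, 0.0]])
im=optics.get_image("wrist"); o={"position":np.array([0.5108,0.2661,0.161]),"orientation":R}
s=px2plane(im,o,[(483,306)],.036)[0]; print(s, R.T@(s-[0.5087,.2755,0]))
for i in range(3): print(manip.get_obs()["position"],manip.get_obs()["time_s"]); optics.get_image("wrist")
```

```text
[0.65467645 0.24908944 0.036     ] [-0.03573446  0.12853548  0.0740464 ]
[0.50959609 0.2767508  0.03705849] 4.6667
[0.5095497  0.27675026 0.0370278 ] 4.7167
[0.50932652 0.27671652 0.0367895 ] 4.7667
```

servo_tool:
  commands: [2, -0.08, 0.07, 0, 0, 0, 3.2, -0.08, 0.07, 0, 0, 0, 3.6, -0.08, 0.07, 0, 0, 0, 3.9, -0.08, 0.07, 0, 0, 0, 3.9, -0.08, 0.07, 0, 0, 0, 3.9, -0.08, 0.07, 0, 0, 0]
  fingers: 70

```text
time_s: 5.32
position: [0.5074, 0.2753, -0.0041]
orientation: [[0.0, 0.94, 0.34], [0.0, 0.34, -0.94], [-1.0, 0.0, -0.0]]
wrist_force: [-0.3, 0.8, 0.3]
finger_gap: 0.701
```

servo_tool:
  commands: [0, 0, 0, 0, 0, 0, 0, 0, 0, 0, 0, 0, 0, 0, 0, 0, 0, 0, 0, 0, 0, 0, 0, 0]
  fingers: 45

```text
time_s: 5.65
position: [0.5086, 0.2758, -0.0022]
orientation: [[0.002, 0.94, 0.34], [0.001, 0.34, -0.94], [-1.0, 0.003, -0.0]]
wrist_force: [-2.9, -1.1, 13.1]
finger_gap: 0.542
```

Run:
```python
from h import *
im,o=snap("wrist","w7");print(o["position"],o["wrist_force"],o["finger_gap"])
snap("side","s7",(190,230,350,350),5)
```

```text
[ 0.50856978  0.27579833 -0.00221201] [-2.91936388 -1.09419367 13.08396877] 0.5422917768918152
```

View pics/w7.png

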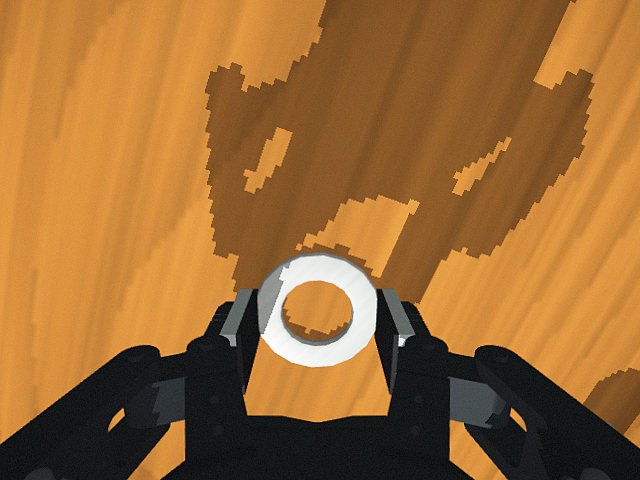

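View pics/s7.png

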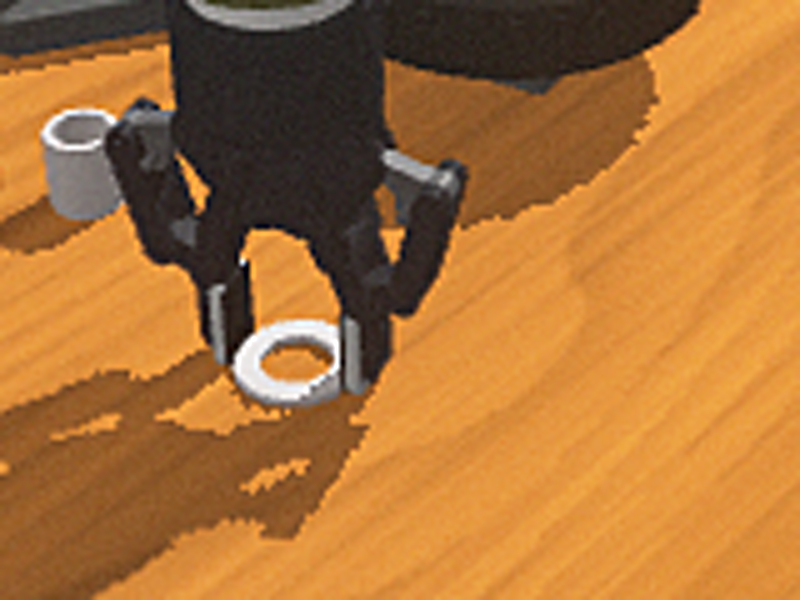

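servo_tool:
  commands: [-0.5, 0, 0, 0, 0, 0, -3, 0, 0, 0, 0, 0, -7, 0, 0, 0, 0, 0, -11, 0, 0, 0, 0, 0, -15, 0, 0, 0, 0, 0, -19, 0, 0, 0, 0, 0, -20, 0, 0, 0, 0, 0, -20, 0, 0, 0, 0, 0]

```text
time_s: 6.42
position: [0.51, 0.2764, 0.2015]
orientation: [[0.009, 0.94, 0.34], [0.004, 0.34, -0.94], [-1.0, 0.01, -0.001]]
wrist_force: [0.7, -0.1, 0.5]
finger_gap: 0.542
```

Run:
```python
from h import *
optics.get_image("wrist");optics.get_image("wrist");
im,o=snap("wrist","w8");print(o["position"],o["wrist_force"],o["finger_gap"],o["time_s"])
for h in (0,.002,.004,.006):
    c,r=washfit(im,o,(200,200,420,450),o["position"][2]+h,110); d=o["orientation"].T@(np.r_[c,o["position"][2]]-o["position"]); print(h,r,d.round(4))
delta([0.590,0.049,0.2],-20)
```

```text
[0.50725698 0.27519591 0.1955145 ] [-0.51027751 -0.01240922 -1.05799801] 0.5403568463860535 6.5167
0 0.025183590800203548 [-0.     -0.0002  0.0037]
0.002 0.024830532654444085 [-0.     -0.0002  0.0027]
0.004 0.024477474508679726 [-0.     -0.0002  0.0016]
0.006 0.024124416362907963 [-0.     -0.0002  0.0005]
from [0.5064 0.2748 0.1939] shift cm [-0.605  0.184 24.08 ] turn [39.87  0.05  0.11]
```

View pics/w8.png

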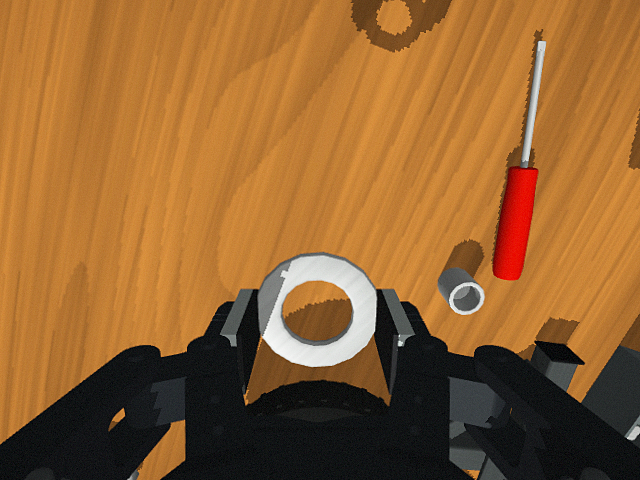

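Run:
```python
from h import *
delta([0.5695,-0.0074,0.2],-20)
```

```text
from [0.5064 0.2748 0.1939] shift cm [-0.596 -3.66  28.688] turn [39.87  0.05  0.11]
```

servo_tool:
  commands: [-0.6, -0.5, 3.8, 5, 0, 0, -0.6, -1, 7.8, 11, 0, 0, -0.6, -3.7, 28.7, 39.9, 0, 0, -0.6, -3.7, 28.7, 39.9, 0, 0, -0.6, -3.7, 28.7, 39.9, 0, 0, -0.6, -3.7, 28.7, 39.9, 0, 0, -0.6, -3.7, 28.7, 39.9, 0, 0, -0.6, -3.7, 28.7, 39.9, 0, 0]

```text
time_s: 7.23
position: [0.5693, -0.0141, 0.1985]
orientation: [[-0.004, 0.937, -0.348], [-0.003, -0.348, -0.937], [-1.0, -0.003, 0.004]]
wrist_force: [-0.2, 1.2, -0.5]
finger_gap: 0.538
```

servo_tool:
  commands: [0, 0, 0, 0, 0, 0, 0, 0, 0, 0, 0, 0, 0, 0, 0, 0, 0, 0]

```text
time_s: 7.48
position: [0.569, -0.0061, 0.2]
orientation: [[-0.003, 0.94, -0.341], [0.001, -0.341, -0.94], [-1.0, -0.003, 0.0]]
wrist_force: [-1.3, 0.2, -1.0]
finger_gap: 0.54
```

Run:
```python
from h import *
im,o=snap("wrist","w9");print(o["position"],o["joint_velocities"].round(3),o["orientation"].round(3).tolist(),o["time_s"])
X=[[0.59,0.049,.12],[0.59,0.049,.092]]; print(proj(im,o,X))
f=cv2.imread("pics/w9_raw.png"); p=proj(im,o,X)[0].astype(int); x0=max(0,p[0]-50);y0=max(0,p[1]-50); print(x0,y0)
cv2.imwrite("pics/w9c.png",cv2.resize(f[y0:y0+95,x0:x0+100],None,fx=6,fy=6,interpolation=cv2.INTER_CUBIC))
```

```text
[ 0.56898586 -0.00605434  0.19999089] [ 0.015 -0.008 -0.006 -0.002 -0.001 -0.001] [[-0.003, 0.94, -0.341], [0.001, -0.341, -0.94], [-1.0, -0.003, 0.0]] 7.4833
[[318.63015405 145.56803599]
 [318.57734847 142.95454361]]
268 95
```

View pics/w9c.png

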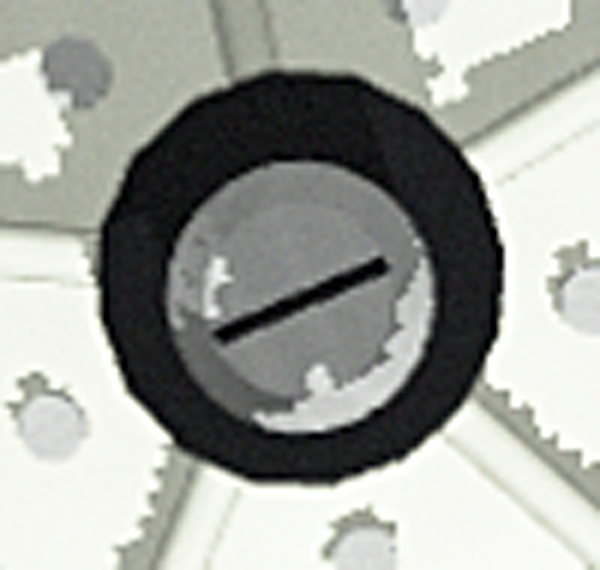

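View pics/w9.png

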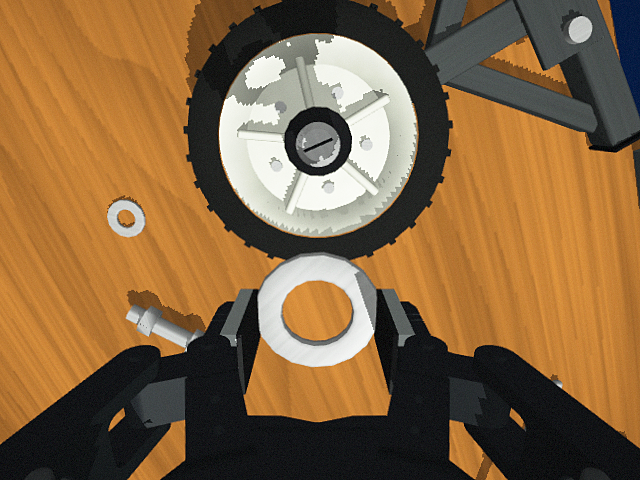

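Run:
```python
from h import *
im=optics.get_image("wrist"); o={"position":np.array([ 0.56898586,-0.00605434,0.19999089]),"orientation":np.array([[-0.003, 0.94, -0.341], [0.001, -0.341, -0.94], [-1.0, -0.003, 0.0]])}
a=px2plane(im,o,[(318.2,144.5),(304.3,150.8),(332.2,138.8)],.122); d=a[2]-a[1]
print(a[0].round(4),np.degrees(np.arctan2(d[1],d[0])),np.linalg.norm(d),px2plane(im,o,[(318.1,141.2)],.092).round(4))
w=px2plane(im,o,[(318-22.3,144.5),(318+22.3,144.5)],.118); print(np.linalg.norm(w[1]-w[0]))
# washer hole seen now
c,r=washfit(im,o,(200,230,420,450),o["position"][2]+.007,110); print(c-o["position"][:2],r)
delta([a[0][0],a[0][1],0.15],-20)
```

```text
[0.59   0.0498 0.122 ] 2.9551972188507913 0.016944480451622536 [[0.5901 0.0502 0.092 ]]
0.025412841548953576
[0.0003063  0.00013252] 0.024058055430526516
from [ 0.5694 -0.0057  0.2008] shift cm [ 5.083  0.052 -5.92 ] turn [0.1  0.   0.07]
```

servo_tool:
  commands: [0, 0.05, -2, 0, 0, 0, 0, 0.05, -5.9, 0, 0, 0, 3, 0.05, -5.9, 0, 0, 0, 6, 0.05, -5.9, 0, 0, 0, 6, 0.05, -5.9, 0, 0, 0, 6, 0.05, -5.9, 0, 0, 0, 6, 0.05, -5.9, 0, 0, 0]

```text
time_s: 8.17
position: [0.5909, 0.0484, 0.1429]
orientation: [[0.001, 0.94, -0.342], [0.0, -0.342, -0.94], [-1.0, 0.001, -0.0]]
wrist_force: [0.1, 0.5, -0.1]
finger_gap: 0.539
```

Run:
```python
from h import *
im,o=snap("wrist","w10");print(o["position"],o["joint_velocities"].round(3),o["orientation"].round(3).tolist(),o["time_s"])
f=im["frame"][200:400,220:420]; cv2.imwrite("pics/w10.png",cv2.resize(f,None,fx=3,fy=3,interpolation=cv2.INTER_CUBIC)[:,:,::-1])
ims,_=snap("side","s10",(240,150,350,230),7)
print(proj(ims,o,[[.59,.05,.12],[.59,.05,.142]]))
delta([0.590,0.050,0.14],-20)
```

```text
[0.59091742 0.04843912 0.14288076] [-0.011 -0.019 -0.027 -0.001 -0.005 -0.002] [[0.001, 0.94, -0.342], [0.0, -0.342, -0.94], [-1.0, 0.001, -0.0]] 8.1667
[[292.01914519 193.8791661 ]
 [291.92197157 184.78149955]]
from [0.592  0.0479 0.1442] shift cm [ 0.416 -0.261 -0.125] turn [-0.03 -0.07 -0.2 ]
```

View pics/w10.png

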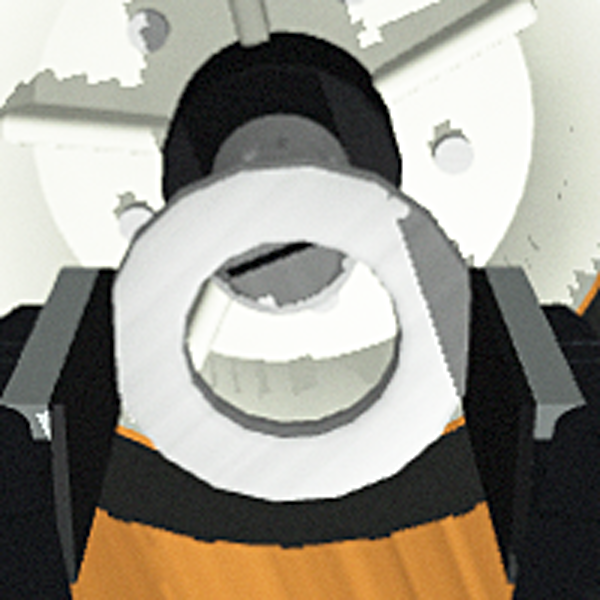

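View pics/s10.png

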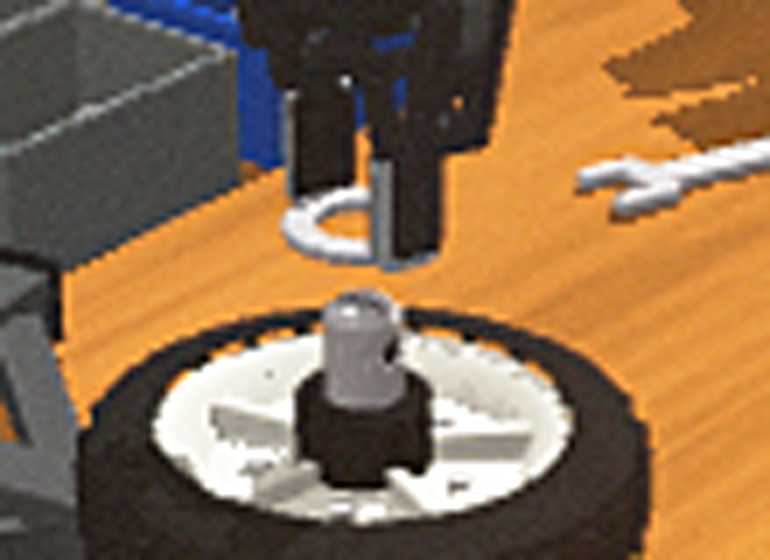

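servo_tool:
  commands: [0, 0, 0, 0, 0, 0, 0, 0, 0, 0, 0, 0]

```text
time_s: 8.43
position: [0.5916, 0.0477, 0.1433]
orientation: [[0.003, 0.939, -0.343], [-0.0, -0.343, -0.939], [-1.0, 0.003, -0.001]]
wrist_force: [-0.2, -0.5, -0.7]
finger_gap: 0.541
```

Run:
```python
from h import *
for i in range(6):
    o=manip.get_obs(); print(o["position"].round(4),o["joint_velocities"].round(3)); optics.get_image("side")
```

```text
[0.5916 0.0477 0.1433] [-0.001  0.006  0.009 -0.001 -0.001  0.002]
[0.5913 0.0477 0.1429] [-0.001  0.009  0.008 -0.    -0.001 -0.   ]
[0.5911 0.0477 0.1425] [ 0.001  0.005  0.006 -0.001 -0.001  0.001]
[0.5909 0.0477 0.1422] [ 0.001  0.006  0.003  0.001 -0.002  0.   ]
[0.5908 0.0478 0.1419] [ 0.002  0.005  0.006 -0.001 -0.001 -0.   ]
[0.5907 0.0478 0.1418] [ 0.002  0.004  0.003  0.001 -0.001 -0.001]
```

servo_tool:
  commands: [0.4, -0.11, -0.17, 0, 0, 0, 0.8, -0.11, -0.17, 0, 0, 0, 1.2, -0.11, -0.17, 0, 0, 0, 1.5, -0.11, -0.17, 0, 0, 0, 1.5, -0.11, -0.17, 0, 0, 0, 1.5, -0.11, -0.17, 0, 0, 0, 1.5, -0.11, -0.17, 0, 0, 0]

```text
time_s: 9.32
position: [0.5902, 0.0499, 0.1265]
orientation: [[-0.0, 0.939, -0.343], [-0.0, -0.343, -0.939], [-1.0, -0.0, 0.0]]
wrist_force: [0.2, -1.3, -1.2]
finger_gap: 0.544
```

Run:
```python
from h import *
im,o=snap("wrist","w11");print(o["position"],o["joint_velocities"].round(3),o["orientation"].round(3).tolist(),o["time_s"])
f=im["frame"][200:400,220:420]; cv2.imwrite("pics/w11.png",cv2.resize(f,None,fx=3,fy=3,interpolation=cv2.INTER_CUBIC)[:,:,::-1])
ims,_=snap("side","s11",(240,150,350,230),7)
```

```text
[0.59018133 0.0498609  0.12652786] [ 0.001 -0.004 -0.005 -0.001  0.    -0.001] [[-0.0, 0.939, -0.343], [-0.0, -0.343, -0.939], [-1.0, -0.0, 0.0]] 9.3167
```

View pics/w11.png

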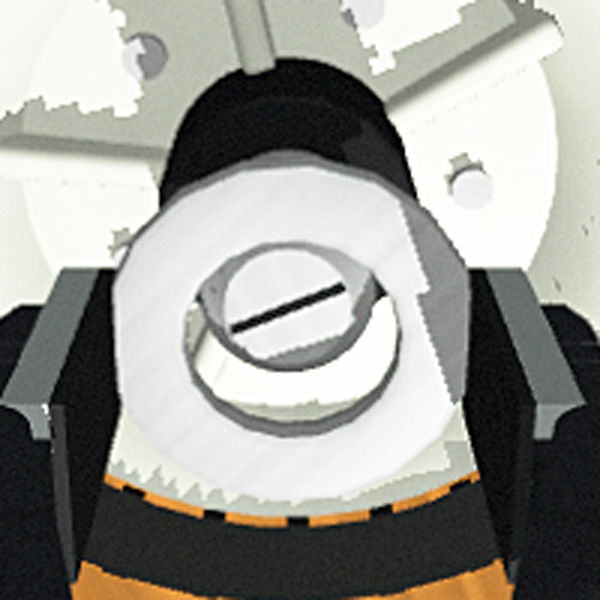

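View pics/s11.png

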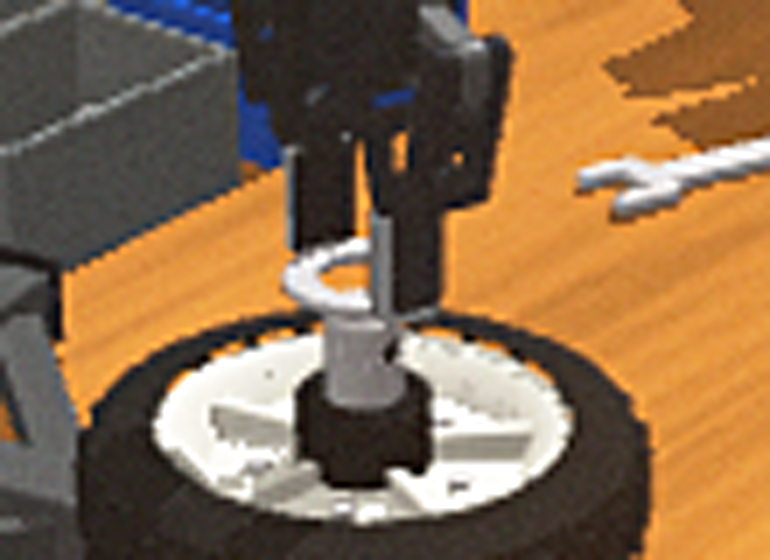

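servo_tool:
  commands: [0.3, 0, 0, 0, 0, 0, 0.6, 0, 0, 0, 0, 0, 0.9, 0, 0, 0, 0, 0, 1.2, 0, 0, 0, 0, 0, 1.2, 0, 0, 0, 0, 0, 1.2, 0, 0, 0, 0, 0]

```text
time_s: 9.92
position: [0.5898, 0.0499, 0.114]
orientation: [[-0.001, 0.939, -0.343], [-0.0, -0.343, -0.939], [-1.0, -0.001, 0.0]]
wrist_force: [0.1, -0.9, -1.4]
finger_gap: 0.543
```

No contact force; continuing down.

servo_tool:
  commands: [0.4, 0, 0, 0, 0, 0, 0.8, 0, 0, 0, 0, 0, 1.2, 0, 0, 0, 0, 0, 1.6, 0, 0, 0, 0, 0, 1.9, 0, 0, 0, 0, 0, 1.9, 0, 0, 0, 0, 0, 1.9, 0, 0, 0, 0, 0]

```text
time_s: 10.5
position: [0.5899, 0.0499, 0.0951]
orientation: [[-0.001, 0.939, -0.343], [-0.0, -0.343, -0.939], [-1.0, -0.001, 0.0]]
wrist_force: [-0.2, -0.0, -1.1]
finger_gap: 0.54
```

Run:
```python
from h import *
im,o=snap("wrist","w12");print(o["position"],o["wrist_force"])
f=im["frame"][200:400,220:420]; cv2.imwrite("pics/w12.png",cv2.resize(f,None,fx=3,fy=3,interpolation=cv2.INTER_CUBIC)[:,:,::-1])
ims,_=snap("side","s12",(240,150,350,230),7)
```

```text
[0.5898794  0.04988791 0.09512046] [-0.23535807 -0.04950063 -1.09321272]
```

View pics/w12.png

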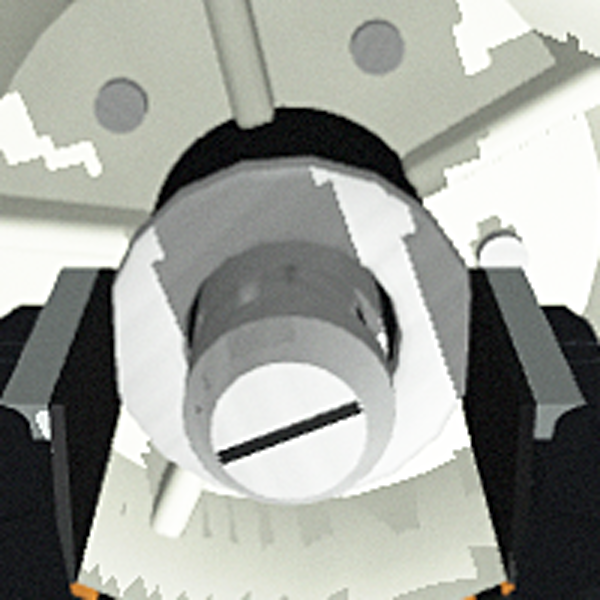

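View pics/s12.png

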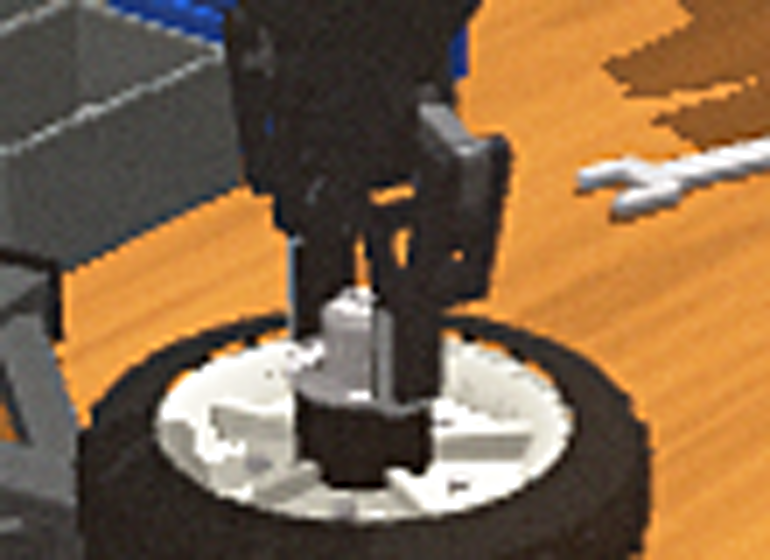

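servo_tool:
  commands: [0.2, 0, 0, 0, 0, 0, 0.4, 0, 0, 0, 0, 0, 0.4, 0, 0, 0, 0, 0]

```text
time_s: 10.85
position: [0.5899, 0.0499, 0.0911]
orientation: [[-0.0, 0.939, -0.343], [0.0, -0.343, -0.939], [-1.0, -0.0, 0.0]]
wrist_force: [-0.1, 1.3, -0.6]
finger_gap: 0.539
```

servo_tool:
  commands: [0, 0, 0, 0, 0, 0, 0, 0, 0, 0, 0, 0, 0, 0, 0, 0, 0, 0, 0, 0, 0, 0, 0, 0]
  fingers: 72

```text
time_s: 11.18
position: [0.5903, 0.0499, 0.0917]
orientation: [[0.0, 0.939, -0.343], [0.0, -0.343, -0.939], [-1.0, 0.0, -0.0]]
wrist_force: [0.1, 0.7, 0.2]
finger_gap: 0.721
```

servo_tool:
  commands: [-3, 0, 0, 0, 0, 0, -6, 0, 0, 0, 0, 0, -8, 0, 0, 0, 0, 0, -8, 0, 0, 0, 0, 0, -8, 0, 0, 0, 0, 0, -8, 0, 0, 0, 0, 0]

```text
time_s: 11.68
position: [0.5898, 0.0499, 0.1709]
orientation: [[-0.001, 0.939, -0.343], [-0.0, -0.343, -0.939], [-1.0, -0.001, 0.0]]
wrist_force: [-0.6, 0.3, 0.6]
finger_gap: 0.72
```

Run:
```python
from h import *
im,o=snap("wrist","w13");print(o["position"],o["wrist_force"],o["time_s"])
f=im["frame"][130:330,220:420]; cv2.imwrite("pics/w13.png",cv2.resize(f,None,fx=3,fy=3,interpolation=cv2.INTER_CUBIC)[:,:,::-1])
ims,_=snap("side","s13",(240,150,350,230),7)
```

```text
[0.58980875 0.04988705 0.17086333] [-0.55211066  0.29180785  0.55236405] 11.6833
```

View pics/w13.png

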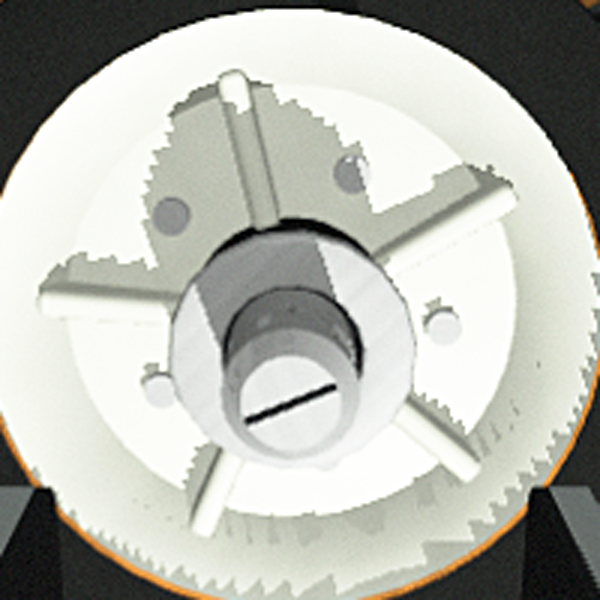

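View pics/s13.png

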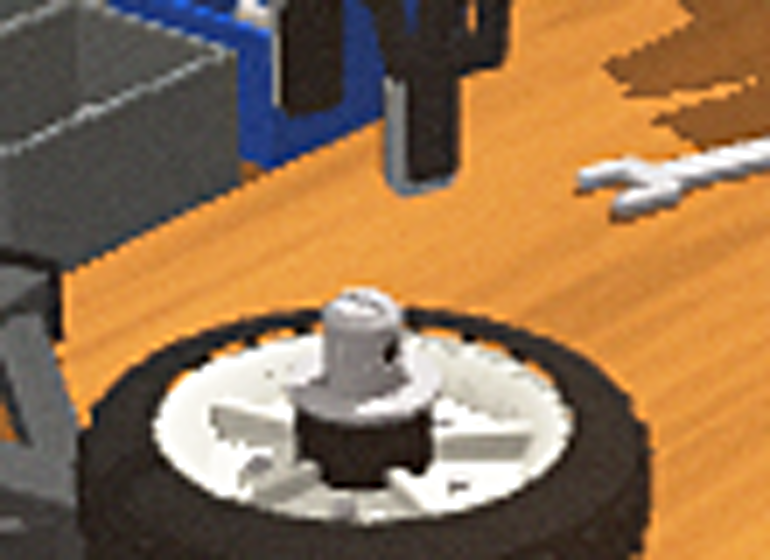

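servo_tool:
  commands: [1, 0, 0, 0, 0, 0, 2, 0, 0, 0, 0, 0, 3, 0, 0, 0, 0, 0, 4, 0, 0, 0, 0, 0, 4.3, 0, 0, 0, 0, 0, 4.3, 0, 0, 0, 0, 0, 4.3, 0, 0, 0, 0, 0, 4.3, 0, 0, 0, 0, 0]
  fingers: 0

```text
time_s: 12.45
position: [0.5906, 0.0499, 0.129]
orientation: [[0.001, 0.939, -0.343], [-0.0, -0.343, -0.939], [-1.0, 0.001, -0.0]]
wrist_force: [-0.9, -0.5, 0.1]
finger_gap: 0.002
```

Run:
```python
from h import *
ims,o=snap("side","s14",(240,150,350,230),7); print(o["position"],o["wrist_force"],o["finger_gap"])
```

```text
[0.59056491 0.04986759 0.1290416 ] [-0.85935004 -0.48634602  0.09500158] 0.00189472012841886
```

View pics/s14.png

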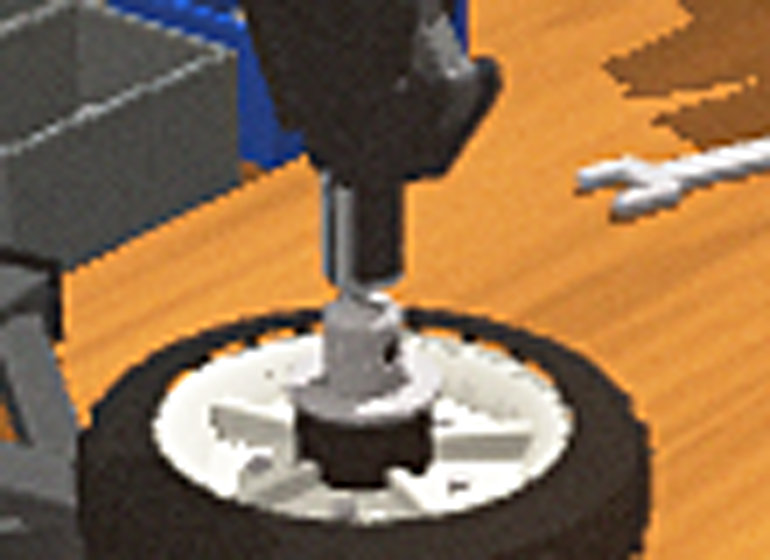

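servo_tool:
  commands: [0.1, 0, 0, 0, 0, 0, 0.2, 0, 0, 0, 0, 0, 0.3, 0, 0, 0, 0, 0, 0.4, 0, 0, 0, 0, 0]

```text
time_s: 12.83
position: [0.5902, 0.0499, 0.1246]
orientation: [[0.0, 0.939, -0.343], [-0.0, -0.343, -0.939], [-1.0, 0.0, -0.0]]
wrist_force: [-0.2, 0.4, -0.5]
finger_gap: 0.0
```

servo_tool:
  commands: [0.1, 0, 0, 0, 0, 0, 0.1, 0, 0, 0, 0, 0]

```text
time_s: 13.0
position: [0.5902, 0.0499, 0.1238]
orientation: [[0.0, 0.939, -0.343], [-0.0, -0.343, -0.939], [-1.0, 0.0, -0.0]]
wrist_force: [-0.8, -0.2, 3.2]
finger_gap: -0.0
```

servo_tool:
  commands: [0.1, 0, 0, 0, 0, 0, 0.1, 0, 0, 0, 0, 0]

```text
time_s: 13.17
position: [0.5903, 0.0499, 0.1237]
orientation: [[0.0, 0.94, -0.343], [-0.0, -0.343, -0.94], [-1.0, 0.0, -0.0]]
wrist_force: [-5.1, 0.2, 9.0]
finger_gap: -0.003
```

Run:
```python
from h import *
im=optics.get_image("top"); print(px2plane(im,None,[(535,312)],.19))
delta([0.45,-0.318,0.17],-65.5)
```

```text
[[ 0.35732057 -0.45351883  0.19      ]]
from [0.5903 0.0499 0.1237] shift cm [-4.632 -0.581 39.369] turn [ 4.547e+01 -2.000e-02 -3.000e-02]
```

servo_tool:
  commands: [-4, 0, 0, 0, 0, 0, -8, 0, 1, 5, 0, 0, -8, -0.6, 39.4, 45.5, 0, 0, -8, -0.6, 39.4, 45.5, 0, 0, -8, -0.6, 39.4, 45.5, 0, 0, -8, -0.6, 39.4, 45.5, 0, 0, -8, -0.6, 39.4, 45.5, 0, 0, -8, -0.6, 39.4, 45.5, 0, 0]
  fingers: 65

```text
time_s: 13.88
position: [0.4964, -0.1945, 0.2026]
orientation: [[0.0, 0.408, -0.913], [-0.0, -0.913, -0.408], [-1.0, 0.0, -0.0]]
wrist_force: [0.4, 0.5, -0.0]
finger_gap: 0.651
```

Run:
```python
from h import *
delta([0.45,-0.318,0.15],-65.5)
```

```text
from [ 0.4964 -0.1945  0.2026] shift cm [5.257 9.374 9.277] turn [-0.4  -0.01 -0.02]
```

servo_tool:
  commands: [1.5, 4, 4, 0, 0, 0, 3, 7, 7, 0, 0, 0, 5, 9, 9, 0, 0, 0, 5, 9, 9, 0, 0, 0, 5, 9, 9, 0, 0, 0, 5, 9, 9, 0, 0, 0, 5, 9, 9, 0, 0, 0]

```text
time_s: 14.47
position: [0.4535, -0.3114, 0.1531]
orientation: [[0.001, 0.415, -0.91], [0.0, -0.91, -0.415], [-1.0, 0.0, -0.001]]
wrist_force: [0.0, -0.2, -0.3]
finger_gap: 0.651
```

Run:
```python
from h import *
im,o=snap("wrist","w15");print(o["position"],o["joint_velocities"].round(3),o["time_s"])
for n in ["clip_tail","clip_bend"]:
    d=optics.tip_of("wrist",n); print(n,[(np.round(k["xyz"],4).tolist(),round(k["score"],2)) for k in d[:2]])
    if d: print(proj(im,o,[d[0]["xyz"]]))
```

```text
[ 0.45349763 -0.31144972  0.15309022] [ 0.017 -0.011 -0.005 -0.003 -0.001 -0.004] 14.4667
clip_tail []
clip_bend [([0.5245, -0.2913, 0.0037], 0.81)]
[[331.10765458 121.00843871]]
```

View pics/w15.png

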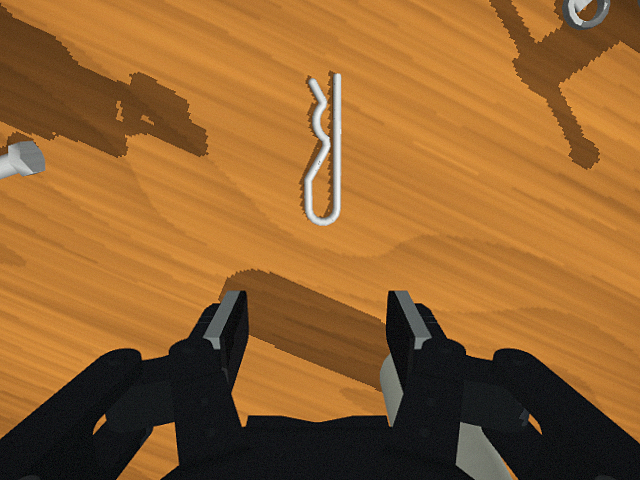

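```bash
cat >> h.py <<'E'
def clipfit(im,o,box,z=.003,thr=120,sat=70,ang0=24.5):
    f=im["frame"]; x0,y0,x1,y1=box
    hsv=cv2.cvtColor(f,cv2.COLOR_RGB2HSV); m=((hsv[...,1]<sat)&(hsv[...,2]>thr)).astype(np.uint8); k=np.zeros_like(m); k[y0:y1,x0:x1]=m[y0:y1,x0:x1]
    n,lab,st,_=cv2.connectedComponentsWithStats(k); i=1+np.argmax(st[1:,4]); ys,xs=np.where(lab==i)
    P=px2plane(im,o,np.c_[xs,ys],z)[:,:2]
    ang=ang0
    for it in range(4):
        u=np.array([np.cos(np.radians(ang)),np.sin(np.radians(ang))]); v=np.array([-u[1],u[0]])
        a=P@u; b=P@v; A0,A1=a.min(),a.max()
        bins=np.arange(A0+.03,A1-.003,.002); pts=[]
        for q in bins:
            s=(abs(a-q)<.001); 
            if s.sum()<2: continue
            bl=b[s].min(); t=s&(b<bl+.0075); pts.append((q,(b[t].min()+b[t].max())/2,b[t].max()-b[t].min()))
        pts=np.array(pts); good=abs(pts[:,2]-np.median(pts[:,2]))<.0008
        sl,ic=np.polyfit(pts[good,0],pts[good,1],1); ang+=np.degrees(np.arctan(sl))
    u=np.array([np.cos(np.radians(ang)),np.sin(np.radians(ang))]); v=np.array([-u[1],u[0]]); a=P@u;b=P@v
    s=abs(b-b.min()-.003)<.004; 
    return dict(ang=ang,u=u,v=v,len=a.max()-a.min(),a0=a.min(),a1=a.max(),legb=np.median(pts[good,1]),bmin=b.min(),bmax=b.max(),w=np.median(pts[:,2]),n=len(P))
E
python3 - <<'E'
from h import *
im,o=snap("wrist","w16"); r=clipfit(im,o,(285,55,365,240)); print({k:np.round(v,4) for k,v in r.items()},o["position"])
# leg line b at final axes; tail=legb+11
u,v=r["u"],r["v"]
for tag,a in (("rear",r["a0"]+.025),("front",r["a1"]-.086)):
    print(tag,(u*a+v*(r["legb"]+.011)).round(4))
t=u*(r["a0"]+r["a1"]-.111+.05)/2 
a=(r["a0"]+.025+r["a1"]-.086)/2; t=u*a+v*(r["legb"]+.011); print(t)
delta([t[0],t[1],0.06],r["ang"]-90)
E
```

```text
{'ang': np.float64(25.3405), 'u': array([0.9038, 0.428 ]), 'v': array([-0.428 ,  0.9038]), 'len': np.float64(0.1113), 'a0': np.float64(0.271), 'a1': np.float64(0.3823), 'legb': np.float64(-0.4922), 'bmin': np.float64(-0.4946), 'bmax': np.float64(-0.4666), 'w': np.float64(0.0044), 'n': np.int64(2279)} [ 0.45393688 -0.31129138  0.15351758]
rear [ 0.4735 -0.3082]
front [ 0.4738 -0.3081]
[ 0.47363995 -0.30815365]
from [ 0.4538 -0.3114  0.1534] shift cm [ 9.344  0.522 -1.927] turn [-0.76 -0.04 -0.07]
```

servo_tool:
  commands: [4, 0.3, -1, -0.4, 0, 0, 8, 0.5, -1.9, -0.8, 0, 0, 11, 0.5, -1.9, -0.8, 0, 0, 12.5, 0.5, -1.9, -0.8, 0, 0, 12.5, 0.5, -1.9, -0.8, 0, 0, 12.5, 0.5, -1.9, -0.8, 0, 0, 12.5, 0.5, -1.9, -0.8, 0, 0]
  fingers: 53

```text
time_s: 15.25
position: [0.4735, -0.3094, 0.0295]
orientation: [[0.002, 0.427, -0.904], [-0.002, -0.904, -0.427], [-1.0, 0.002, -0.001]]
wrist_force: [0.4, -0.2, 0.8]
finger_gap: 0.526
```

Run:
```python
from h import *
im,o=snap("wrist","w17"); print(o["position"],o["joint_velocities"].round(3),o["orientation"].round(3).tolist())
r=clipfit(im,o,(255,40,380,340),ang0=25.3); print({k:np.round(v,4) for k,v in r.items()})
u,v=r["u"],r["v"];a=(r["a0"]+.025+r["a1"]-.086)/2; t=u*a+v*(r["legb"]+.011); print(t,u*a+v*(r["bmin"]+r["bmax"])/2)
delta([t[0],t[1],0.0],r["ang"]-90,o["position"],o["orientation"])
```

```text
[ 0.47351075 -0.30939464  0.02947854] [-0.004 -0.016 -0.014  0.001 -0.002 -0.002] [[0.002, 0.427, -0.904], [-0.002, -0.904, -0.427], [-1.0, 0.002, -0.001]]
{'ang': np.float64(25.0989), 'u': array([0.9056, 0.4242]), 'v': array([-0.4242,  0.9056]), 'len': np.float64(0.1118), 'a0': np.float64(0.2725), 'a1': np.float64(0.3843), 'legb': np.float64(-0.4906), 'bmin': np.float64(-0.4935), 'bmax': np.float64(-0.4654), 'w': np.float64(0.0051), 'n': np.int64(6086)}
[ 0.47321396 -0.30792419] [ 0.47314134 -0.30776916]
from [ 0.4735 -0.3094  0.0295] shift cm [ 2.948 -0.153 -0.032] turn [ 0.2  -0.07 -0.14]
```

View pics/w17.png

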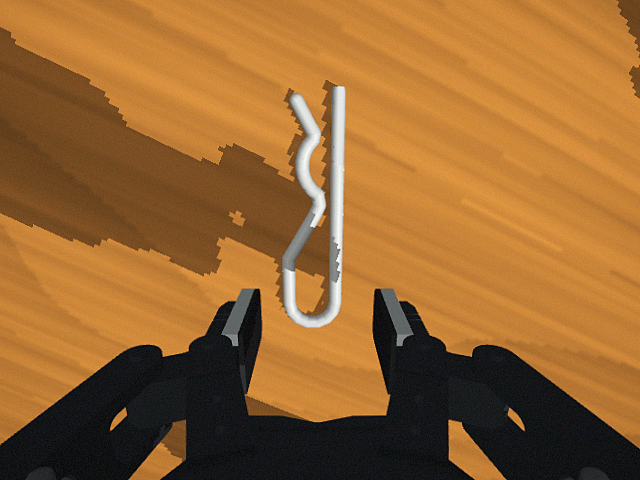

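servo_tool:
  commands: [1, -0.1, 0, 0, 0, 0, 2, -0.12, 0, 0, 0, 0, 2.5, -0.12, 0, 0, 0, 0, 2.9, -0.12, 0, 0, 0, 0, 2.9, -0.12, 0, 0, 0, 0, 2.9, -0.12, 0, 0, 0, 0]

```text
time_s: 15.8
position: [0.4715, -0.3077, -0.0018]
orientation: [[-0.0, 0.427, -0.904], [0.0, -0.904, -0.427], [-1.0, -0.0, 0.0]]
wrist_force: [0.4, -0.2, -0.6]
finger_gap: 0.528
```

Run:
```python
from h import *
o=manip.get_obs(); print(o["position"],o["joint_velocities"].round(3),o["wrist_force"])
delta([.4732,-.3079,0],-64.8)
```

```text
[ 0.47146319 -0.30774753 -0.00183622] [ 0.    -0.002  0.001  0.    -0.003  0.001] [ 0.43311378 -0.1618147  -0.60335987]
from [ 0.4715 -0.3077 -0.0018] shift cm [-0.184  0.088 -0.151] turn [0.06 0.01 0.02]
```

servo_tool:
  commands: [-0.1, 0.08, -0.15, 0, 0, 0, -0.1, 0.08, -0.15, 0, 0, 0, -0.1, 0.08, -0.15, 0, 0, 0]

```text
time_s: 16.05
position: [0.4734, -0.3079, -0.0005]
orientation: [[0.0, 0.427, -0.904], [-0.0, -0.904, -0.427], [-1.0, 0.0, -0.0]]
wrist_force: [-0.0, -0.1, -0.6]
finger_gap: 0.53
```

servo_tool:
  commands: [0, 0, 0, 0, 0, 0, 0, 0, 0, 0, 0, 0, 0, 0, 0, 0, 0, 0, 0, 0, 0, 0, 0, 0, 0, 0, 0, 0, 0, 0]
  fingers: 15

```text
time_s: 16.47
position: [0.4738, -0.3083, 0.0001]
orientation: [[0.001, 0.427, -0.904], [-0.001, -0.904, -0.427], [-1.0, 0.001, -0.001]]
wrist_force: [0.1, 0.1, 5.6]
finger_gap: 0.294
```

Run:
```python
from h import *
im,o=snap("wrist","w18"); print(o["position"],o["joint_velocities"].round(3),o["wrist_force"],o["finger_gap"],o["orientation"].round(3).tolist())
r=clipfit(im,o,(255,40,380,340),ang0=25.3); print({k:np.round(v,4) for k,v in r.items()})
```

```text
[ 4.73808098e-01 -3.08263186e-01  1.46372751e-04] [ 0.001 -0.001 -0.    -0.001  0.001  0.003] [0.07578926 0.07815623 5.62560786] 0.29430360848713666 [[0.001, 0.427, -0.904], [-0.001, -0.904, -0.427], [-1.0, 0.001, -0.001]]
{'ang': np.float64(24.8035), 'u': array([0.9078, 0.4195]), 'v': array([-0.4195,  0.9078]), 'len': np.float64(0.0974), 'a0': np.float64(0.2869), 'a1': np.float64(0.3842), 'legb': np.float64(-0.4753), 'bmin': np.float64(-0.4847), 'bmax': np.float64(-0.4655), 'w': np.float64(0.0065), 'n': np.int64(3833)}
```

View pics/w18.png

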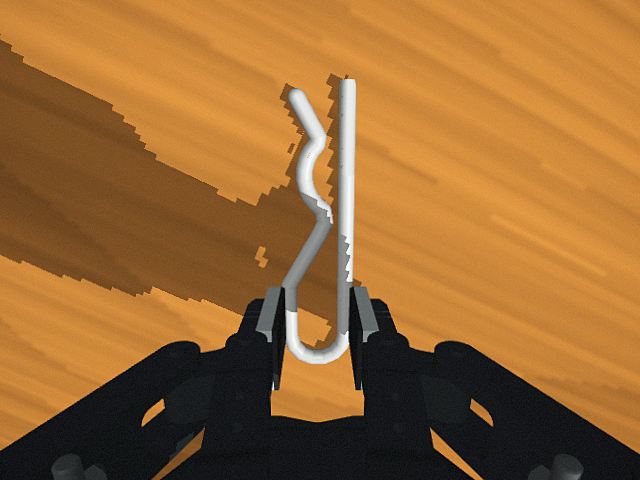

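servo_tool:
  commands: [-0.5, 0, 0, 0, 0, 0, -3, 0, 0, 0, 0, 0, -7, 0, 0, 0, 0, 0, -11, 0, 0, 0, 0, 0, -15, 0, 0, 0, 0, 0, -18, 0, 0, 0, 0, 0, -18, 0, 0, 0, 0, 0, -18, 0, 0, 0, 0, 0]

```text
time_s: 17.18
position: [0.4745, -0.3088, 0.1823]
orientation: [[0.004, 0.427, -0.904], [-0.003, -0.904, -0.427], [-1.0, 0.004, -0.002]]
wrist_force: [-0.3, 0.8, -1.4]
finger_gap: 0.294
```

Run:
```python
from h import *
optics.get_image("wrist");optics.get_image("wrist");
im,o=snap("wrist","w19"); print(o["position"],o["joint_velocities"].round(3),o["wrist_force"],o["finger_gap"],o["orientation"].round(3).tolist())
f=im["frame"][60:380,240:420]; cv2.imwrite("pics/w19.png",cv2.resize(f,None,fx=1.8,fy=1.8,interpolation=cv2.INTER_CUBIC)[:,:,::-1])
```

```text
[ 0.47261034 -0.30736479  0.17823167] [ 0.001  0.02   0.022  0.    -0.    -0.   ] [ 0.26543962  0.50528371 -1.07374299] 0.29281650139774507 [[-0.002, 0.427, -0.904], [0.001, -0.904, -0.427], [-1.0, -0.002, 0.001]]
```

View pics/w19.png

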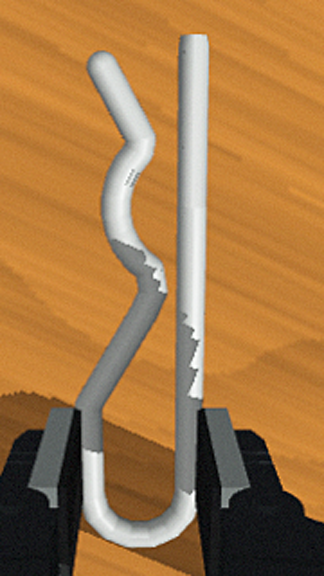

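```bash
cat >> h.py <<'E'
def px2tool(im,pts,x):
    T=np.array(im["tool_from_camera"]); p=cv2.undistortPoints(np.array(pts,float).reshape(-1,1,2),np.array(im["intrinsics"],float),np.array(im["dist"],float)).reshape(-1,2)
    d=np.c_[p,np.ones(len(p))]@T[:3,:3].T; c=T[:3,3]; return c+d*((x-c[0])/d[:,0])[:,None]
E
python3 - <<'E'
from h import *
im=optics.get_image("wrist")
hsv=cv2.cvtColor(im["frame"],cv2.COLOR_RGB2HSV)
c=[]
for y in range(84,225,6):
    row=np.where((hsv[y,330:370,1]<70)&(hsv[y,330:370,2]>90))[0]+330; c.append(((row.min()+row.max())/2,y)); 
    if y%24==12: print(y,row.min(),row.max())
P=px2tool(im,c,-.0029); z=np.polyfit(P[:,2],P[:,1],1); print("y=",z,"deg",np.degrees(np.arctan(z[0])), "at -54:",np.polyval(z,-.054))
W=px2tool(im,[(340,120),(355,120)],-.0029)
print(px2tool(im,[(347.5,79.5),(325,363)],-.0029).round(4))
for X in ([0,.011,-.0865],):pass
print(manip.get_obs()["position"],manip.get_obs()["time_s"])
E
```

```text
84 340 355
108 339 355
132 339 354
156 339 354
180 339 354
204 338 353
y= [-0.01337519  0.01024173] deg -0.7662964629977839 at -54: 0.010963987557031528
[[-0.0029  0.0111 -0.0863]
 [-0.0029  0.0041  0.0254]]
[ 0.47217026 -0.30698851  0.17711796] 17.3833
```

```bash
cat >> h.py <<'E'
def ins(s,zup=0,pin=(.590,.050),zh=.1098,leg=3.2,vec=(-.0029,.01096,-.0538),leg_off=-.8):
    th=leg-90-leg_off; R=Rdown(th); u=np.array([np.cos(np.radians(leg)),np.sin(np.radians(leg)),0])
    P=np.array([pin[0],pin[1],zh+zup])-s*u; return P-R@np.array(vec),th
E
python3 - <<'E'
from h import *
p,th=ins(.07,.05); print(p,th); delta(p,th); print(manip.get_obs()["q"])
E
```

```text
[0.46567567 0.0532729  0.1569    ] -86.0
from [ 0.4722 -0.307   0.1771] shift cm [  2.114 -32.85  -14.792] turn [21.26  0.14  0.18]
[-6.67541377e-01  6.66216103e-02  1.65577139e+00  2.23837530e-05
  1.42320722e+00  4.62316696e-01]
```

servo_tool:
  commands: [0, -4, -1.8, 3, 0, 0, 0, -33, -14.8, 21.3, 0, 0, 0, -33, -14.8, 21.3, 0, 0, 0, -33, -14.8, 21.3, 0, 0, 0, -33, -14.8, 21.3, 0, 0, 0, -33, -14.8, 21.3, 0, 0, 0, -33, -14.8, 21.3, 0, 0, 0, -33, -14.8, 21.3, 0, 0]

```text
time_s: 18.05
position: [0.4654, 0.0233, 0.1778]
orientation: [[-0.003, 0.069, -0.998], [0.0, -0.998, -0.069], [-1.0, -0.0, 0.003]]
wrist_force: [0.7, -0.4, -0.7]
finger_gap: 0.291
```

servo_tool:
  commands: [0, -3.5, -1.5, 0, 0, 0, 0, -3.5, -1.5, 0, 0, 0, 0, -3.5, -1.5, 0, 0, 0, 0, -3.5, -1.5, 0, 0, 0]

```text
time_s: 18.38
position: [0.4786, 0.0572, 0.1781]
orientation: [[-0.003, 0.07, -0.998], [-0.001, -0.998, -0.07], [-1.0, 0.0, 0.003]]
wrist_force: [0.5, -0.5, -0.7]
finger_gap: 0.296
```

Run:
```python
from h import *
p,th=ins(.055,.035); print(p,th); delta(p,th); print(manip.get_obs()["joint_velocities"].round(3))
```

```text
[0.48065228 0.05411022 0.1419    ] -86.0
from [0.4786 0.0572 0.1781] shift cm [ 3.616  0.323 -0.194] turn [ 0.03  0.16 -0.02]
[-0.034 -0.009 -0.    -0.001  0.002  0.   ]
```

servo_tool:
  commands: [1, 0.2, -0.1, 0, 0, 0, 2, 0.3, -0.2, 0, 0, 0, 3, 0.3, -0.2, 0, 0, 0, 3.6, 0.3, -0.2, 0, 0, 0, 3.6, 0.3, -0.2, 0, 0, 0, 3.6, 0.3, -0.2, 0, 0, 0, 3.6, 0.3, -0.2, 0, 0, 0, 3.6, 0.3, -0.2, 0, 0, 0]

```text
time_s: 19.05
position: [0.4821, 0.0544, 0.1441]
orientation: [[0.001, 0.069, -0.998], [0.0, -0.998, -0.069], [-1.0, 0.0, -0.001]]
wrist_force: [0.5, 0.2, -0.4]
finger_gap: 0.294
```

Run:
```python
from h import *
im,o=snap("wrist","w20"); print(o["position"],o["joint_velocities"].round(3),o["orientation"].round(3).tolist(),o["time_s"])
f=im["frame"]; cv2.imwrite("pics/w20.png",cv2.resize(f[0:200,240:440],None,fx=3,fy=3,interpolation=cv2.INTER_CUBIC)[:,:,::-1])
ims,_=snap("side","s20",(240,150,380,230),5.7)
```

```text
[0.48214546 0.05442501 0.14411776] [ 0.005 -0.003 -0.001  0.     0.    -0.001] [[0.001, 0.069, -0.998], [0.0, -0.998, -0.069], [-1.0, 0.0, -0.001]] 19.05
```

View pics/w20.png

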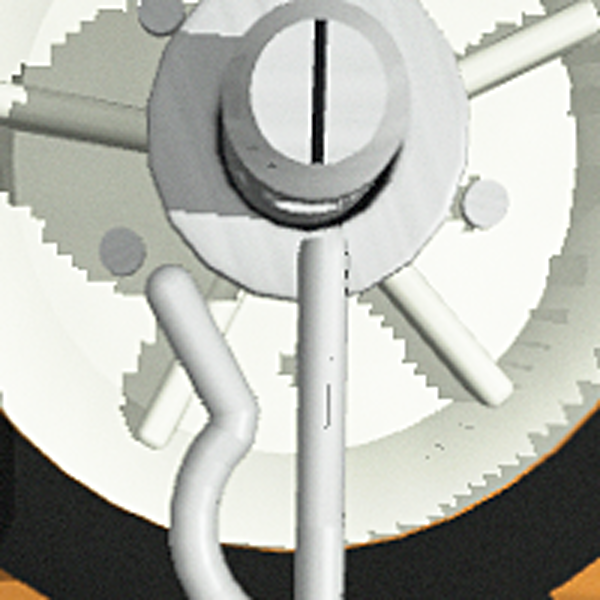

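View pics/s20.png

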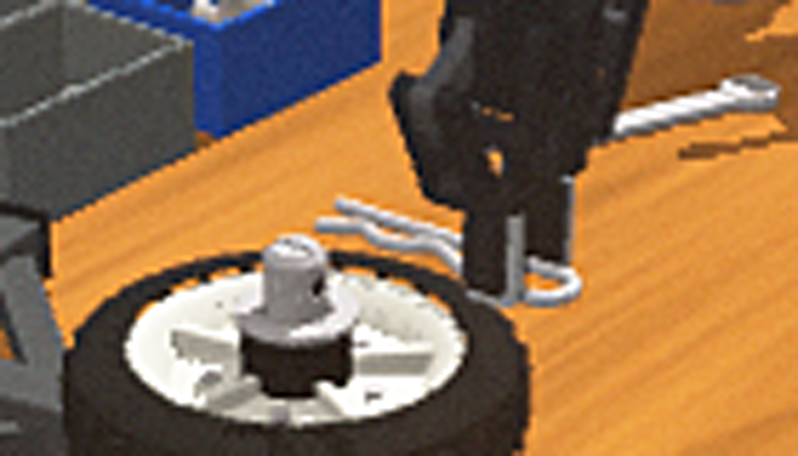

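Run:
```python
from h import *
im=optics.get_image("wrist"); xt=.1441-.1238
a=px2tool(im,[(240+318.5/3,89/3),(240+317/3,162/3),(240+320/3,20/3)],xt); print(a.round(4)); d=a[2]-a[1]; print("line deg (+y per -z)",np.degrees(np.arctan2(d[1],-d[2])),np.linalg.norm(d))
o=manip.get_obs(); print(o["position"])
hub=px2tool(im,[(240+308/3,133/3)],.1441-.097); print("washer",hub)
# leg line
b=px2tool(im,[(240+322.5/3,80),(240+320/3,200)],-.0029); d=b[0]-b[1]; print(b.round(4),np.degrees(np.arctan2(d[1],-d[2])))
```

```text
[[ 0.0203  0.0121 -0.1072]
 [ 0.0203  0.0121 -0.0984]
 [ 0.0203  0.0122 -0.1154]]
line deg (+y per -z) 0.34544434510969674 0.01701626705592117
[0.48207281 0.05454158 0.14406532]
washer [[ 0.0471      0.01249342 -0.1067036 ]]
[[-0.0029  0.0112 -0.0864]
 [-0.0029  0.0118 -0.0448]] -0.7508417427536457
```

Run:
```python
from h import *
ims=optics.get_image("side"); o=manip.get_obs(); R=o["orientation"];p=o["position"]
pts=[(-.0029,.0112,-.0863),(-.0029,.0112,-.0538),(-.0029,.0112,-.02),(-.0029,0,.0245)]
W=[p+R@np.array(x) for x in pts]; q=proj(ims,o,W); print(p.round(4)); print(((q-[240,150])*5.7).round(1))
print(((proj(ims,o,[[.59,.05,.1238],[.5775,.05,.1098],[.59,.05,.097]])-[240,150])*5.7).round(1))
f=ims["frame"][170:220,275:360]; cv2.imwrite("pics/s21.png",cv2.resize(f,None,fx=9,fy=9,interpolation=cv2.INTER_CUBIC)[:,:,::-1]); print(((q-[275,170])*9).round(1)); print(((proj(ims,o,[[.59,.05,.1238],[.5775,.0493,.1098],[.59,.05,.097]])-[275,170])*9).round(1))
```

```text
[0.482  0.0546 0.144 ]
[[340.2 201.5]
 [412.  224. ]
 [488.7 248.1]
 [577.  292.9]]
[[296.4 241.2]
 [321.8 283.3]
 [297.1 303.2]]
[[222.1 138.2]
 [335.5 173.8]
 [456.7 211.8]
 [596.  282.4]]
[[153.  200.9]
 [195.  266.4]
 [154.1 298.8]]
```

View pics/s21.png

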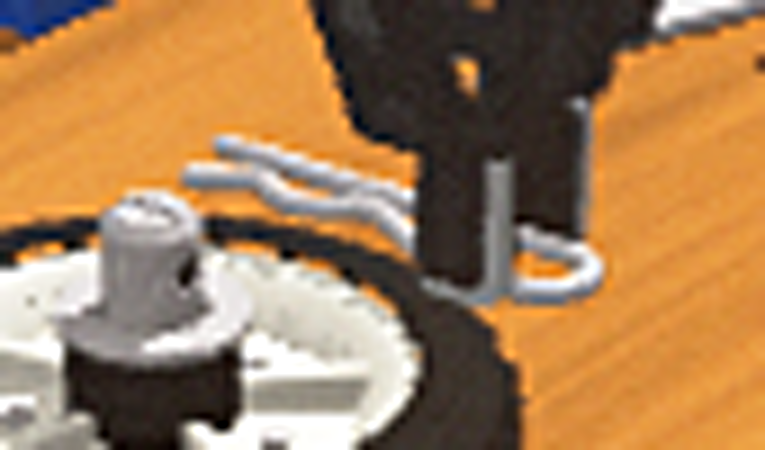

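servo_tool:
  commands: [0.6, 0.04, 0, 0, 0, 0, 1.2, 0.04, 0, 0, 0, 0, 1.8, 0.04, 0, 0, 0, 0, 2.4, 0.04, 0, 0, 0, 0, 3, 0.04, 0, 0, 0, 0, 3.5, 0.04, 0, 0, 0, 0, 3.71, 0.04, 0, 0, 0, 0, 3.71, 0.04, 0, 0, 0, 0]

```text
time_s: 19.92
position: [0.4812, 0.0541, 0.1055]
orientation: [[-0.001, 0.069, -0.998], [-0.0, -0.998, -0.069], [-1.0, -0.0, 0.001]]
wrist_force: [0.1, 0.6, -0.5]
finger_gap: 0.296
```

servo_tool:
  commands: [0, 0, 0, 0, 0, 0, 0, 0, 0, 0, 0, 0, 0, 0, 0, 0, 0, 0, 0, 0, 0, 0, 0, 0, 0, 0, 0, 0, 0, 0]

```text
time_s: 20.33
position: [0.482, 0.0541, 0.1067]
orientation: [[0.001, 0.069, -0.998], [-0.0, -0.998, -0.069], [-1.0, 0.0, -0.001]]
wrist_force: [0.4, -0.4, -1.2]
finger_gap: 0.29
```

Run:
```python
from h import *
im,o=snap("wrist","w22"); print(o["position"],o["joint_velocities"].round(3),o["orientation"].round(4).tolist(),o["time_s"],o["wrist_force"])
f=im["frame"]; cv2.imwrite("pics/w22.png",cv2.resize(f[0:200,240:440],None,fx=3,fy=3,interpolation=cv2.INTER_CUBIC)[:,:,::-1])
ims=optics.get_image("side");f=ims["frame"][170:220,275:360]; cv2.imwrite("pics/s22.png",cv2.resize(f,None,fx=9,fy=9,interpolation=cv2.INTER_CUBIC)[:,:,::-1])
p,th=ins(.053); delta(p,th)
```

```text
[0.48195052 0.05408    0.1067311 ] [ 0.001  0.002  0.    -0.    -0.002  0.002] [[0.0005, 0.0691, -0.9976], [-0.0, -0.9976, -0.0691], [-1.0, 0.0, -0.0005]] 20.3333 [ 0.36582267 -0.42439835 -1.23380494]
from [0.4819 0.0541 0.1066] shift cm [-0.032 -0.01  -0.081] turn [-0.03 -0.02 -0.  ]
```

View pics/w22.png

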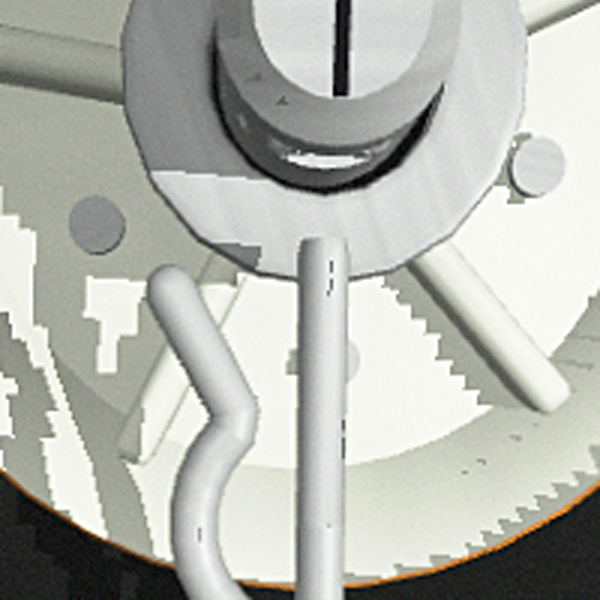

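View pics/s22.png

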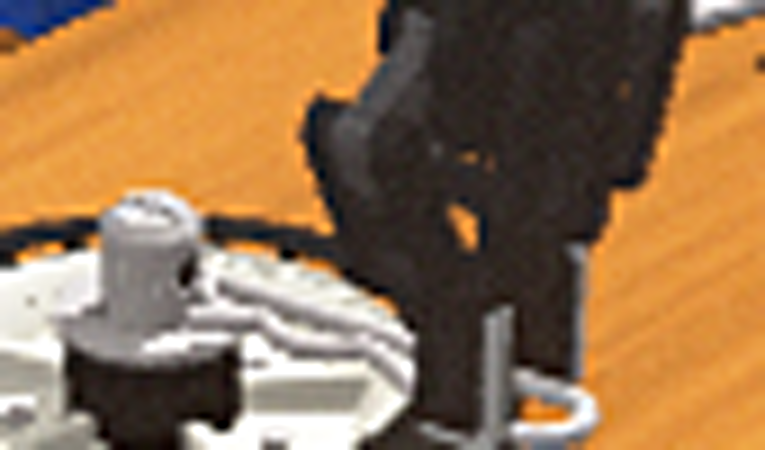

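Run:
```python
from h import *
im=optics.get_image("wrist"); 
f=lambda x,y:(240+x/3-.33,y/3-.33)
print("line",px2tool(im,[f(341,95),f(343,5)],-.0171).round(4))
print("hole low",px2tool(im,[f(326,160)],.0008-.0029).round(4))
print("pin outer at z .121", px2tool(im,[f(215,70),f(462,70)],-.0143).round(4))
print("leg",px2tool(im,[f(322.5,240),f(323.5,245),f(320,598)],-.0029).round(4))
g=cv2.cvtColor(im["frame"],cv2.COLOR_RGB2GRAY).astype(float)
for r in range(86,200,12): 
    d=np.gradient(cv2.GaussianBlur(g[r:r+1],(3,1),0)[0])[330:368]; print(r,330+np.argmax(d[:15]*-1),330+np.argmin(d[:15]),330+15+np.argmax(d[15:]), g[r,334:360:1].astype(int).tolist())
```

```text
line [[-0.0171  0.0117 -0.0988]
 [-0.0171  0.0117 -0.107 ]]
hole low [[-0.0021  0.0114 -0.0951]]
pin outer at z .121 [[-0.0143 -0.0009 -0.1017]
 [-0.0143  0.0241 -0.1018]]
leg [[-0.0029  0.0111 -0.0865]
 [-0.0029  0.0112 -0.086 ]
 [-0.0029  0.0117 -0.0451]]
86 339 339 351 [211, 214, 207, 209, 223, 114, 93, 107, 135, 150, 170, 179, 198, 208, 228, 238, 101, 241, 239, 230, 217, 192, 189, 216, 215, 219]
98 339 339 356 [244, 245, 245, 247, 255, 152, 86, 115, 135, 155, 176, 188, 202, 214, 226, 230, 235, 236, 234, 227, 210, 184, 238, 248, 247, 245]
110 339 339 356 [245, 244, 245, 251, 243, 128, 94, 119, 142, 158, 176, 192, 204, 217, 226, 229, 234, 235, 230, 219, 205, 175, 252, 248, 246, 246]
122 335 335 345 [253, 202, 166, 167, 152, 108, 106, 126, 141, 166, 173, 196, 208, 218, 227, 232, 233, 234, 230, 213, 201, 185, 221, 222, 216, 226]
134 339 339 355 [246, 245, 246, 251, 247, 144, 95, 126, 149, 162, 179, 199, 210, 218, 229, 232, 232, 232, 224, 210, 165, 208, 249, 248, 247, 247]
146 338 338 355 [243, 244, 247, 253, 227, 122, 105, 128, 151, 169, 187, 202, 212, 224, 230, 229, 233, 228, 221, 218, 90, 225, 249, 247, 245, 246]
158 338 338 355 [226, 224, 228, 234, 190, 117, 111, 133, 158, 179, 192, 205, 215, 224, 230, 230, 229, 226, 217, 204, 182, 211, 222, 218, 219, 220]
170 338 338 355 [231, 234, 233, 244, 184, 106, 114, 142, 164, 182, 195, 208, 218, 224, 229, 225, 228, 225, 210, 203, 178, 223, 231, 227, 226, 225]
182 338 338 355 [239, 239, 241, 251, 178, 92, 122, 142, 155, 172, 190, 201, 208, 221, 234, 240, 241, 231, 217, 203, 203, 235, 238, 235, 234, 233]
194 338 338 347 [168, 167, 165, 176, 129, 106, 127, 141, 158, 177, 191, 203, 211, 223, 236, 242, 237, 227, 215, 207, 183, 155, 153, 152, 157, 160]
```

servo_tool:
  commands: [-0.03, 0.05, -0.2, 0, 0, 0, -0.03, 0.05, -0.4, 0, 0, 0, -0.03, 0.05, -0.6, 0, 0, 0, -0.03, 0.05, -0.75, 0, 0, 0, -0.03, 0.05, -0.9, 0, 0, 0, -0.03, 0.05, -1.05, 0, 0, 0]

```text
time_s: 20.98
position: [0.4924, 0.0543, 0.1067]
orientation: [[-0.0, 0.069, -0.998], [0.0, -0.998, -0.069], [-1.0, -0.0, 0.0]]
wrist_force: [-0.6, 0.7, -1.1]
finger_gap: 0.291
```

servo_tool:
  commands: [0, 0, -0.1, 0, 0, 0, 0, 0, -0.2, 0, 0, 0, 0, 0, -0.3, 0, 0, 0, 0, 0, -0.3, 0, 0, 0]

```text
time_s: 21.32
position: [0.4954, 0.0545, 0.1067]
orientation: [[0.0, 0.069, -0.998], [0.0, -0.998, -0.069], [-1.0, -0.0, -0.0]]
wrist_force: [-0.7, -0.3, -0.5]
finger_gap: 0.294
```

Run:
```python
from h import *
im,o=snap("wrist","w23"); print(o["position"],o["wrist_force"],o["wrist_torque"])
f=im["frame"]; cv2.imwrite("pics/w23.png",cv2.resize(f[0:200,240:440],None,fx=3,fy=3,interpolation=cv2.INTER_CUBIC)[:,:,::-1])
ims=optics.get_image("side");f=ims["frame"][170:220,275:360]; cv2.imwrite("pics/s23.png",cv2.resize(f,None,fx=9,fy=9,interpolation=cv2.INTER_CUBIC)[:,:,::-1])
```

```text
[0.49538711 0.05452822 0.10671381] [-0.73668635 -0.34419331 -0.4793107 ] [ 0.03927578 -0.00870644  0.04507457]
```

View pics/w23.png

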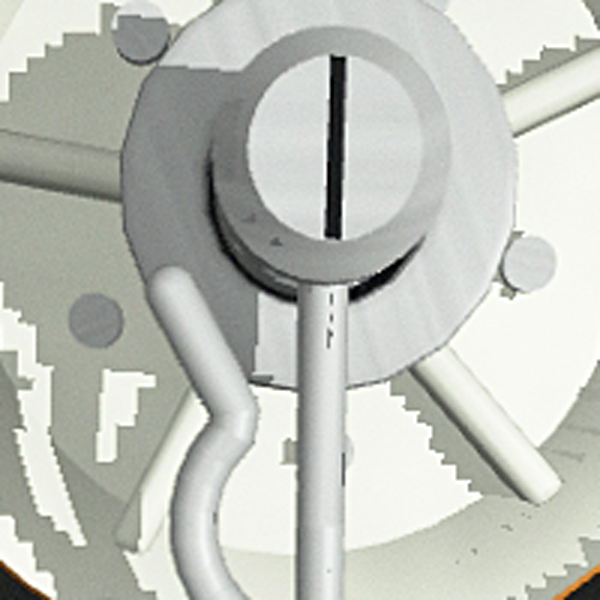

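View pics/s23.png

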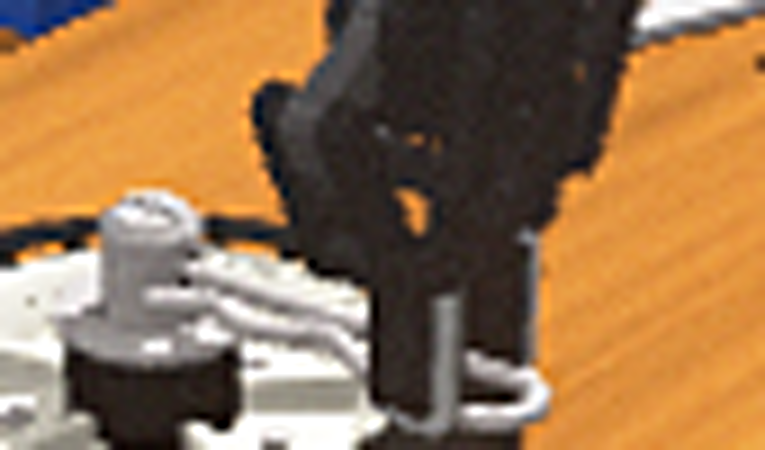

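servo_tool:
  commands: [0, 0, -0.2, 0, 0, 0, 0, 0, -0.4, 0, 0, 0, 0, 0, -0.6, 0, 0, 0, 0, 0, -0.8, 0, 0, 0, 0, 0, -1, 0, 0, 0, 0, 0, -1, 0, 0, 0]

```text
time_s: 21.92
position: [0.5056, 0.0552, 0.1068]
orientation: [[0.0, 0.069, -0.998], [0.0, -0.998, -0.069], [-1.0, -0.0, -0.0]]
wrist_force: [-0.4, -0.2, -1.4]
finger_gap: 0.295
```

Run:
```python
from h import *
im,o=snap("wrist","w24"); print(o["position"],o["wrist_force"],o["wrist_torque"])
f=im["frame"]; cv2.imwrite("pics/w24.png",cv2.resize(f[0:200,240:440],None,fx=3,fy=3,interpolation=cv2.INTER_CUBIC)[:,:,::-1])
```

```text
[0.50564117 0.0552309  0.10677415] [-0.37288641 -0.17095723 -1.41109879] [-0.00363272 -0.03135091  0.02394794]
```

View pics/w24.png

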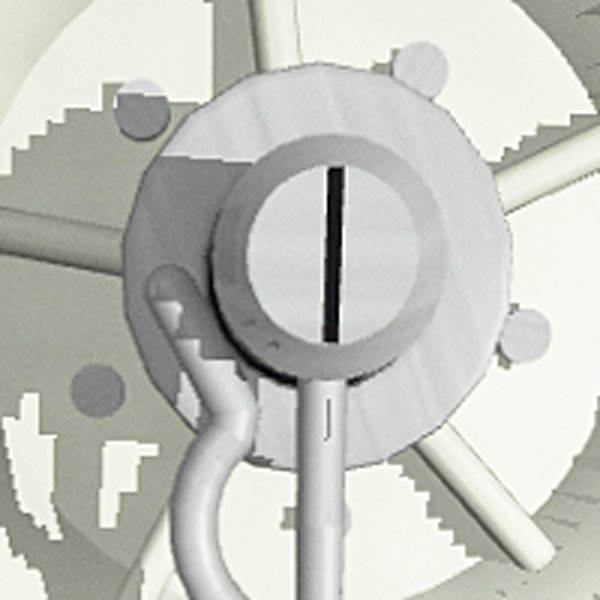

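servo_tool:
  commands: [0, 0, -0.2, 0, 0, 0, 0, 0, -0.4, 0, 0, 0, 0, 0, -0.6, 0, 0, 0, 0, 0, -0.8, 0, 0, 0]

```text
time_s: 22.3
position: [0.5125, 0.0561, 0.1063]
orientation: [[-0.002, 0.069, -0.998], [0.001, -0.998, -0.069], [-1.0, -0.001, 0.002]]
wrist_force: [-5.7, 2.4, -0.2]
finger_gap: 0.293
```

servo_tool:
  commands: [0, 0, -0.2, 0, 0, 0, 0, 0, -0.4, 0, 0, 0, 0, 0, -0.6, 0, 0, 0]

```text
time_s: 22.55
position: [0.5176, 0.0567, 0.1058]
orientation: [[-0.004, 0.07, -0.998], [0.001, -0.998, -0.07], [-1.0, -0.001, 0.004]]
wrist_force: [-7.0, 2.7, 0.1]
finger_gap: 0.294
```

servo_tool:
  commands: [0, 0, -0.2, 0, 0, 0, 0, 0, -0.4, 0, 0, 0]

```text
time_s: 22.72
position: [0.522, 0.057, 0.1059]
orientation: [[-0.003, 0.07, -0.998], [0.001, -0.998, -0.07], [-1.0, -0.001, 0.003]]
wrist_force: [-3.7, 2.9, -0.2]
finger_gap: 0.292
```

Run:
```python
from h import *
im,o=snap("wrist","w25"); print(o["position"],o["wrist_force"],o["wrist_torque"],o["time_s"])
f=im["frame"]; cv2.imwrite("pics/w25.png",cv2.resize(f[0:200,240:440],None,fx=3,fy=3,interpolation=cv2.INTER_CUBIC)[:,:,::-1])
```

```text
[0.52196515 0.05699064 0.10593563] [-3.65284548  2.90598123 -0.23193887] [0.44710211 0.80719878 0.20363189] 22.7167
```

View pics/w25.png

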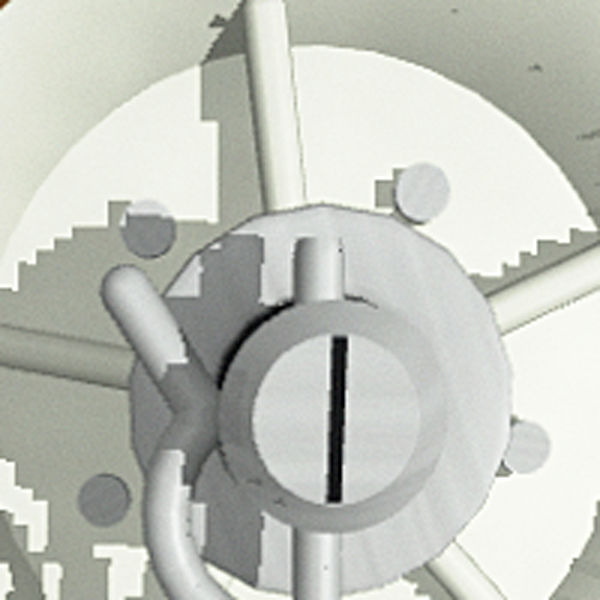

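servo_tool:
  commands: [0, 0, -0.2, 0, 0, 0, 0, 0, -0.4, 0, 0, 0, 0, 0, -0.6, 0, 0, 0, 0, 0, -0.8, 0, 0, 0, 0, 0, -0.9, 0, 0, 0, 0, 0, -0.9, 0, 0, 0]

```text
time_s: 23.27
position: [0.5332, 0.0569, 0.1072]
orientation: [[0.002, 0.069, -0.998], [-0.0, -0.998, -0.069], [-1.0, 0.0, -0.002]]
wrist_force: [1.7, 2.5, -0.9]
finger_gap: 0.294
```

Run:
```python
from h import *
im,o=snap("wrist","w26"); print(o["position"],o["wrist_force"],o["wrist_torque"],o["time_s"])
f=im["frame"]; cv2.imwrite("pics/w26.png",cv2.resize(f[50:250,240:440],None,fx=3,fy=3,interpolation=cv2.INTER_CUBIC)[:,:,::-1])
```

```text
[0.53315682 0.05690232 0.10716238] [ 1.69976288  2.53598218 -0.89514454] [ 0.32695187 -0.38016601  0.09663619] 23.2667
```

View pics/w26.png

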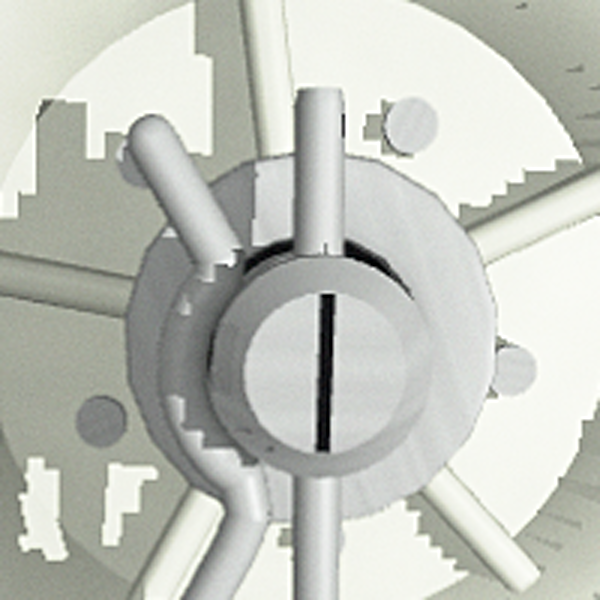

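servo_tool:
  commands: [0, 0, -0.1, 0, 0, 0, 0, 0, -0.15, 0, 0, 0, 0, 0, -0.15, 0, 0, 0]

```text
time_s: 23.57
position: [0.5338, 0.057, 0.1068]
orientation: [[0.0, 0.069, -0.998], [-0.0, -0.998, -0.069], [-1.0, 0.0, -0.0]]
wrist_force: [2.1, 1.3, -0.4]
finger_gap: 0.294
```

servo_tool:
  commands: [0, 0, -0.1, 0, 0, 0, 0, 0, -0.1, 0, 0, 0, 0, 0, -0.1, 0, 0, 0]

```text
time_s: 23.82
position: [0.5347, 0.0571, 0.1067]
orientation: [[0.0, 0.069, -0.998], [-0.0, -0.998, -0.069], [-1.0, 0.0, -0.0]]
wrist_force: [0.2, 0.5, -1.2]
finger_gap: 0.29
```

servo_tool:
  commands: [0, 0, -0.1, 0, 0, 0, 0, 0, -0.1, 0, 0, 0, 0, 0, -0.1, 0, 0, 0]

```text
time_s: 24.07
position: [0.5351, 0.0573, 0.1064]
orientation: [[-0.001, 0.069, -0.998], [0.0, -0.998, -0.069], [-1.0, -0.0, 0.001]]
wrist_force: [-2.8, 1.1, -0.3]
finger_gap: 0.294
```

servo_tool:
  commands: [0, 0, -0.1, 0, 0, 0, 0, 0, -0.1, 0, 0, 0, 0, 0, -0.1, 0, 0, 0]

```text
time_s: 24.32
position: [0.5356, 0.0577, 0.1061]
orientation: [[-0.002, 0.069, -0.998], [0.0, -0.998, -0.069], [-1.0, -0.001, 0.002]]
wrist_force: [-4.9, 2.3, 0.1]
finger_gap: 0.292
```

servo_tool:
  commands: [0, 0, 0.15, 0, 0, 0, 0, 0, 0.15, 0, 0, 0, 0, 0, 0.15, 0, 0, 0, 0, 0, 0.15, 0, 0, 0]

```text
time_s: 24.65
position: [0.535, 0.0573, 0.1067]
orientation: [[-0.0, 0.069, -0.998], [-0.0, -0.998, -0.069], [-1.0, 0.0, 0.0]]
wrist_force: [-2.4, 1.6, -1.5]
finger_gap: 0.291
```

Run:
```python
from h import *
im,o=snap("wrist","w27"); print(o["position"],o["wrist_force"],o["wrist_torque"],o["time_s"])
f=im["frame"]; cv2.imwrite("pics/w27.png",cv2.resize(f[50:250,240:440],None,fx=3,fy=3,interpolation=cv2.INTER_CUBIC)[:,:,::-1])
```

```text
[0.53502836 0.0572507  0.10665221] [-2.41714688  1.57062512 -1.47017053] [0.1897189  0.37933493 0.01872287] 24.65
```

View pics/w27.png

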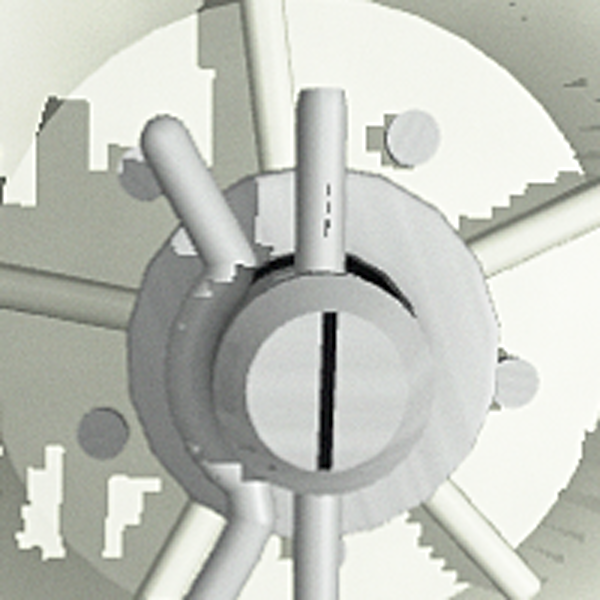

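servo_tool:
  commands: [0, 0, 0, 0, 0, 0, 0, 0, 0, 0, 0, 0, 0, 0, 0, 0, 0, 0, 0, 0, 0, 0, 0, 0]
  fingers: 52

```text
time_s: 25.03
position: [0.5356, 0.0571, 0.1071]
orientation: [[0.001, 0.069, -0.998], [-0.0, -0.998, -0.069], [-1.0, 0.0, -0.001]]
wrist_force: [-0.4, -0.5, -0.8]
finger_gap: 0.519
```

servo_tool:
  commands: [-1, 0, 0, 0, 0, 0, -3, 0, 0, 0, 0, 0, -6, 0, 0, 0, 0, 0, -9, 0, 0, 0, 0, 0, -10, 0, 0, 0, 0, 0, -10, 0, 0, 0, 0, 0, -10, 0, 0, 0, 0, 0]

```text
time_s: 25.62
position: [0.5357, 0.0573, 0.2077]
orientation: [[0.002, 0.069, -0.998], [0.0, -0.998, -0.069], [-1.0, 0.0, -0.002]]
wrist_force: [-0.7, -0.2, -0.4]
finger_gap: 0.515
```

Run:
```python
from h import *
im,o=snap("wrist","w28"); print(o["position"],o["wrist_force"],o["finger_gap"],o["time_s"])
f=im["frame"]; cv2.imwrite("pics/w28.png",cv2.resize(f[100:350,220:440],None,fx=2.4,fy=2.4,interpolation=cv2.INTER_CUBIC)[:,:,::-1])
ims=optics.get_image("side");f=ims["frame"][160:235,250:360]; cv2.imwrite("pics/s28.png",cv2.resize(f,None,fx=7,fy=7,interpolation=cv2.INTER_CUBIC)[:,:,::-1])
snap("top","t28")
```

```text
[0.53573339 0.05725481 0.20765981] [-0.72581178 -0.22840423 -0.44051403] 0.5149441066164637 25.6167
```

View pics/w28.png

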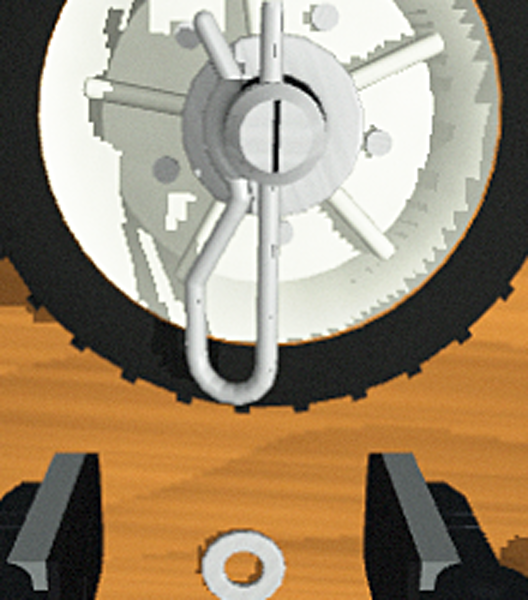

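View pics/s28.png

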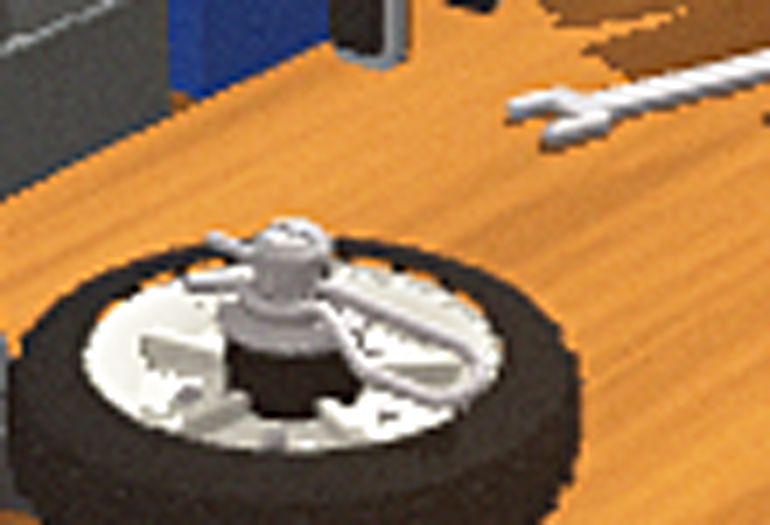

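Run:
```python
from h import *
ims=optics.get_image("side"); u=np.array([np.cos(np.radians(3.6)),np.sin(np.radians(3.6)),0]);v=np.array([-u[1],u[0],0]);P=np.array([.59,.05,.1098])
pts=[P+.0325*u,P-.04*u,P-.054*u+.022*v,P-.077*u+.011*v,P-.077*u+.011*v-[0,0,.005]]
print(((proj(ims,None,pts)-[250,160])*7).round(0))
f=ims["frame"][175:225,275:325]; cv2.imwrite("pics/s29.png",cv2.resize(f,None,fx=12,fy=12,interpolation=cv2.INTER_CUBIC)[:,:,::-1]); print(((proj(ims,None,pts)-[275,175])*12).round(0))
o=manip.get_obs(); im,o=snap("wrist","w29")
print(px2plane(im,o,[(220+237/2.4-.3,100+402/2.4),(220+271/2.4-.3,100+3/2.4),(220+277/2.4-.3,100+137/2.4)],[.1098,.1098,.1238]).round(4))
```

```text
[[212. 239.]
 [399. 301.]
 [395. 342.]
 [479. 349.]
 [479. 363.]]
[[ 63. 229.]
 [384. 336.]
 [378. 406.]
 [521. 418.]
 [520. 443.]]
[[0.514  0.054  0.1098]
 [0.6185 0.0531 0.1098]
 [0.5875 0.0497 0.1238]]
```

View pics/s29.png

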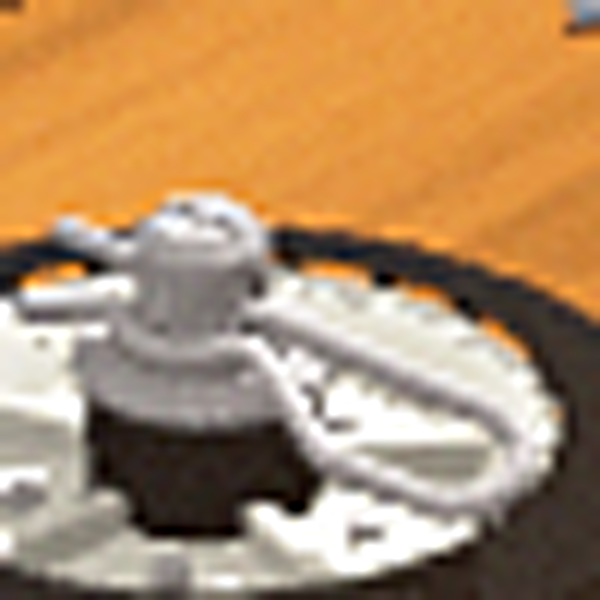

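View pics/t28.png

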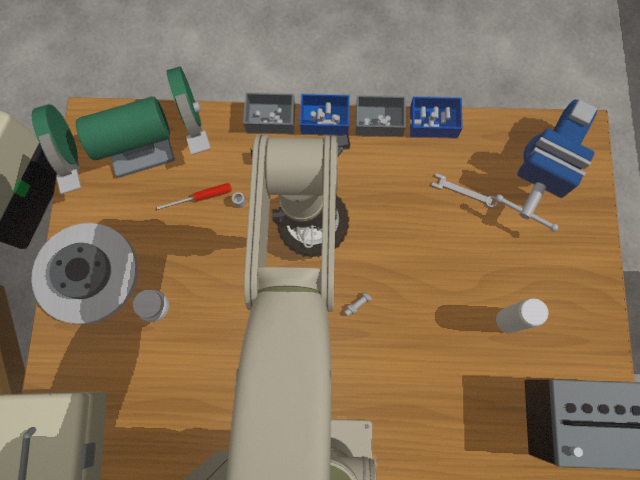

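servo_tool:
  commands: [0, 0, 0, 0, 0, 0, 0, 0, 0, 0, 0, 0, 0, 0, 0, 0, 0, 0, 0, 0, 0, 0, 0, 0, 0, 0, 0, 0, 0, 0, 0, 0, 0, 0, 0, 0, 0, 0, 0, 0, 0, 0, 0, 0, 0, 0, 0, 0]

```text
time_s: 26.53
position: [0.5352, 0.0573, 0.2068]
orientation: [[0.0, 0.069, -0.998], [-0.0, -0.998, -0.069], [-1.0, 0.0, -0.0]]
wrist_force: [-0.0, 0.0, 0.2]
finger_gap: 0.518
```

Run:
```python
from h import *
im,o=snap("wrist","w30"); print(o["position"],o["wrist_force"],o["finger_gap"],o["time_s"])
f=im["frame"]; a=cv2.resize(f[60:280,200:440],None,fx=1.6,fy=1.6,interpolation=cv2.INTER_CUBIC)
ims=optics.get_image("side");f=ims["frame"][175:225,275:325]; b=cv2.resize(f,(a.shape[0],a.shape[0]),interpolation=cv2.INTER_CUBIC)
cv2.imwrite("pics/c30.png",np.hstack([a,b])[:,:,::-1])
```

```text
[0.53516395 0.05726799 0.20676616] [-0.00362734  0.02831786  0.17310143] 0.5179311471410152 26.5333
```

View pics/c30.png

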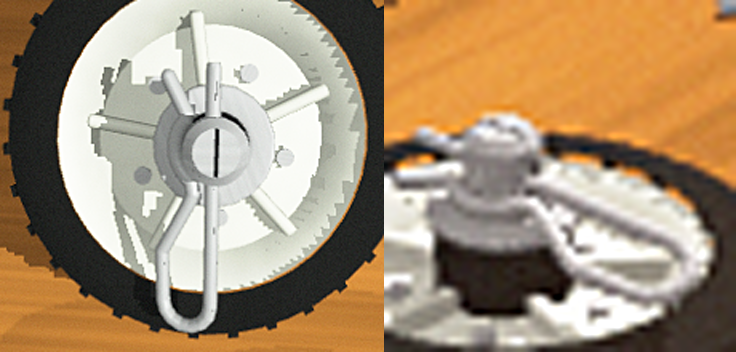

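Run:
```python
from h import *
im,o=snap("wrist","w31",(240,60,400,180),5)
g=lambda x,y:(240+x/3-.33,50+y/3-.33)
a=px2tool(im,[g(322,90)],-.0029); b=px2tool(im,[g(329,391),g(331,312),g(326,470)],.1067-.1238); print("w27 held",a.round(4),b.round(4))
```

```text
w27 held [[-0.0029  0.0111 -0.0865]] [[-0.0171  0.0114 -0.0542]
 [-0.0171  0.0114 -0.0627]
 [-0.0171  0.0113 -0.0455]]
```

View pics/w31.png

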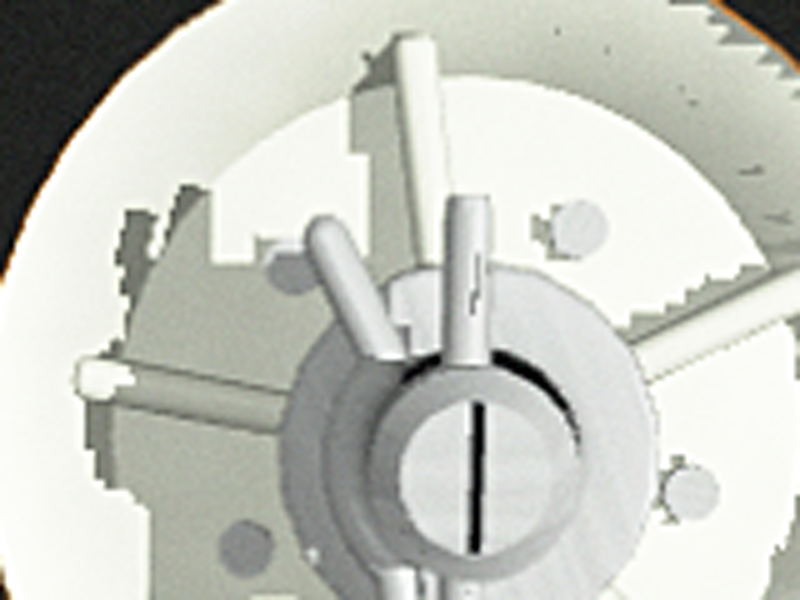

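Run:
```python
from h import *
im,o=snap("wrist","w32"); z=o["position"][2]; g=lambda x,y:(240+x/5-.4,60+y/5-.4)
a=px2tool(im,[g(468,197)],z-.1098);b=px2tool(im,[g(478,402),g(475,553)],z-.1238); print(a.round(4),b.round(4),b.mean(0).round(4),a[0,2]-b[:,2].mean())
```

```text
[[ 0.097   0.0104 -0.0856]] [[ 0.083   0.0113 -0.0625]
 [ 0.083   0.0111 -0.0453]] [ 0.083   0.0112 -0.0539] -0.03169194374403138
```

Run:
```python
from bench import workorder; print(workorder.job_done())
```

```text
the job is handed in; nothing more can be done
None
```

The washer is flat on the hub over the pin, and the hairpin clip is home through the cross hole. I handed the job in at about 27 s of the 64 s allowed.

- **Hole height:** I touched the pin's end with the shut fingers, never above 9 N. It stood at 123.8 mm, so I took the hole centre as 109.8 mm.
- **Clip insertion:** The leg went in with under 1 N. The highest push I read while the sprung leg spread over the pin was about 7 N. The clip then pulled itself on with about 2 N, and the push rose again at home; I stopped at 5 N.
- **Last checks:**
  - The leg's tip measured 32.3 mm past the pin's centre while held and 31.7 mm after release, against 32.5 mm nominal, within what I can measure.
  - The sprung leg's bend lies round the pin.
  - Two looks nearly a second apart showed nothing moving.
  - The gripper is open and clear above the work. I didn't touch the other things; those I could see in the last top picture were still in place.
- **What disagreed:** After release the clip rolled about its straight leg, so the tail and sprung side droop roughly 25–30° and rest towards the washer. It stays seated and stable, but it is not level. I left it, since it would only droop again.

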